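# Put the siphon cartridges away in their magazine

### The job

The hob is about to be lit, so put the soda-siphon gas cartridges that lie about into their metal magazine: pull its drop-front door all the way down, feed every cartridge, neck first, into the tube, one behind the other (the gutter on the lowered door guides them), until the last is level with the tube's mouth, and then swing the door fully shut. Do not shift the other things on the worktop.

Things in the scene. Friction and masses are not known exactly. Their poses are not given: they have to be found in the camera images.
- magazine: Fixed grey metal magazine for gas cartridges, a long low block 84 wide (y) and 76 high (z). Origin on the worktop straight below the tube's mouth; +x along the tube to its closed end, z up. It reaches from x = -21 to x = 357; door jambs (y = +-38 to +-42) reach from the mouth (x = 0) forward to x = -13; the space between them is open above. An 8 mm slot runs along the top over the tube.
- tube_mouth (a point): Centre of the tube's open mouth, 45 mm above the worktop; axes as the magazine's (+x into the tube). Square bore 24 wide, 24 high (floor 34, roof 58 mm above the worktop), closed at x = 345. A floor lip 24 wide reaches 11 mm forward of the mouth.
- drop_door (a joint): Drop-front door, hinged at its lower edge: 0 = shut (upright), 1.5708 = all the way down (level, pointing to the magazine's -x). Steel panel 8 thick, 80 wide, 2 to 52 mm from the hinge line. Stiff hinge (0.09 N m): stays where it is left. A 90 degree V gutter, 16 mm across its edges, under 25 wide in all, runs along its inner face from 10 to 44 mm from the hinge line.
- door_hinge (a point): Point on the door's hinge line (which runs along the magazine's y): 17 mm in front of the mouth, 26 mm above the worktop. With the door down its panel's upper face is 30 mm and the gutter's edges 38 mm above the worktop, and a cartridge in the gutter is in line with the tube, its axis 45 mm above the worktop.
- door_grip (a point): Middle of the door's handle: a black bar 12 thick, 46 long (along the magazine's y), flat ends, on two stems, 74 mm from the hinge line. Door shut: 100 mm above the worktop, clear of the block; door down: 26 mm above it, 91 mm in front of the mouth. It can be taken by its two ends from above and turns between the fingers as the door swings.
- follower (a joint): Black follower in the tube, its pin showing in the slot on top: metres it has been pushed in (0 to 0.330; at 0 its face is 4 mm inside the mouth). Friction about 1 N; it stays where it is pushed. Cartridges push it ahead: n of them, the last level with the mouth, bring it to about 0.065 n - 0.004.
- cartridge_1: Steel gas cartridge in a grey hexagonal sleeve that keeps it from rolling; absent ones give None. 65 long, 30 g. Hexagonal body 44 long, 18 across flats (21 over the edges), then a round shoulder 11 long tapering to the neck, 9 in diameter. Lies on a flat, axis 9 mm up. Origin on its axis half way along, +x to the neck: base at x = -32.5, neck's end at x = +32.5.
- cartridge_2: Steel gas cartridge in a grey hexagonal sleeve that keeps it from rolling; absent ones give None. 65 long, 30 g. Hexagonal body 44 long, 18 across flats (21 over the edges), then a round shoulder 11 long tapering to the neck, 9 in diameter. Lies on a flat, axis 9 mm up. Origin on its axis half way along, +x to the neck: base at x = -32.5, neck's end at x = +32.5.
- cartridge_3: Steel gas cartridge in a grey hexagonal sleeve that keeps it from rolling; absent ones give None. 65 long, 30 g. Hexagonal body 44 long, 18 across flats (21 over the edges), then a round shoulder 11 long tapering to the neck, 9 in diameter. Lies on a flat, axis 9 mm up. Origin on its axis half way along, +x to the neck: base at x = -32.5, neck's end at x = +32.5.
- cartridge_4: Steel gas cartridge in a grey hexagonal sleeve that keeps it from rolling; absent ones give None. 65 long, 30 g. Hexagonal body 44 long, 18 across flats (21 over the edges), then a round shoulder 11 long tapering to the neck, 9 in diameter. Lies on a flat, axis 9 mm up. Origin on its axis half way along, +x to the neck: base at x = -32.5, neck's end at x = +32.5.
- cartridge_5: Steel gas cartridge in a grey hexagonal sleeve that keeps it from rolling; absent ones give None. 65 long, 30 g. Hexagonal body 44 long, 18 across flats (21 over the edges), then a round shoulder 11 long tapering to the neck, 9 in diameter. Lies on a flat, axis 9 mm up. Origin on its axis half way along, +x to the neck: base at x = -32.5, neck's end at x = +32.5.
- cartridge_1_base (a point): Centre of the base of cartridge_1 (its end away from the neck).
- cartridge_2_base (a point): Centre of the base of cartridge_2 (its end away from the neck).
- cartridge_3_base (a point): Centre of the base of cartridge_3 (its end away from the neck).
- cartridge_4_base (a point): Centre of the base of cartridge_4 (its end away from the neck).
- cartridge_5_base (a point): Centre of the base of cartridge_5 (its end away from the neck).
- salt_shaker: Salt shaker, 44 in diameter, 90 high, upright; a bystander. Origin under its centre.
- dip_bowl: White bowl, 115 in diameter, 56 high; a bystander. Origin under its centre.
- kitchen_timer: Kitchen timer, 71 in diameter, 58 high; a bystander. Origin under its centre.
- matchbox: Matchbox, 64 x 110 x 21; a bystander. Origin under its centre.

How it is judged (in metres and radians):
On the way, in this order (a step that is already met when the one before it is completed fails the run):
1. the door is all the way down (value of joint drop_door above 1.45 rad), for 0.2 s.
2. every cartridge is in the tube, neck first, the last level with the mouth, and the door still down (x of each of cartridge_1_base, cartridge_2_base, cartridge_3_base, cartridge_4_base, cartridge_5_base in the frame of tube_mouth above -0.006 m and y of cartridge_1 in the frame of tube_mouth between -0.008 and 0.008 m and z of cartridge_1 in the frame of tube_mouth between -0.008 and 0.008 m and x of tube_mouth in the frame of cartridge_1 below 0 m and y of cartridge_2 in the frame of tube_mouth between -0.008 and 0.008 m and z of cartridge_2 in the frame of tube_mouth between -0.008 and 0.008 m and x of tube_mouth in the frame of cartridge_2 below 0 m and y of cartridge_3 in the frame of tube_mouth between -0.008 and 0.008 m and z of cartridge_3 in the frame of tube_mouth between -0.008 and 0.008 m and x of tube_mouth in the frame of cartridge_3 below 0 m and y of cartridge_4 in the frame of tube_mouth between -0.008 and 0.008 m and z of cartridge_4 in the frame of tube_mouth between -0.008 and 0.008 m and x of tube_mouth in the frame of cartridge_4 below 0 m and y of cartridge_5 in the frame of tube_mouth between -0.008 and 0.008 m and z of cartridge_5 in the frame of tube_mouth between -0.008 and 0.008 m and x of tube_mouth in the frame of cartridge_5 below 0 m and value of joint drop_door above 1.3 rad), for 0.2 s.
At the end, for the whole second after the job is handed in: Every cartridge that lay out is in the tube, neck first, in line with the tube (axis within 8 mm of the tube's), no base more than 6 mm outside the mouth, at rest; the door is shut (within 0.08 rad) (x of each of cartridge_1_base, cartridge_2_base, cartridge_3_base, cartridge_4_base, cartridge_5_base in the frame of tube_mouth above -0.006 m and y of cartridge_1 in the frame of tube_mouth between -0.008 and 0.008 m and z of cartridge_1 in the frame of tube_mouth between -0.008 and 0.008 m and x of tube_mouth in the frame of cartridge_1 below 0 m and y of cartridge_2 in the frame of tube_mouth between -0.008 and 0.008 m and z of cartridge_2 in the frame of tube_mouth between -0.008 and 0.008 m and x of tube_mouth in the frame of cartridge_2 below 0 m and y of cartridge_3 in the frame of tube_mouth between -0.008 and 0.008 m and z of cartridge_3 in the frame of tube_mouth between -0.008 and 0.008 m and x of tube_mouth in the frame of cartridge_3 below 0 m and y of cartridge_4 in the frame of tube_mouth between -0.008 and 0.008 m and z of cartridge_4 in the frame of tube_mouth between -0.008 and 0.008 m and x of tube_mouth in the frame of cartridge_4 below 0 m and y of cartridge_5 in the frame of tube_mouth between -0.008 and 0.008 m and z of cartridge_5 in the frame of tube_mouth between -0.008 and 0.008 m and x of tube_mouth in the frame of cartridge_5 below 0 m and linear speed of each of cartridge_1, cartridge_2, cartridge_3, cartridge_4, cartridge_5 below 0.02 m/s and value of joint drop_door below 0.08 rad); the robot touches nothing.
It fails at once if a bystander is shifted by more than 3 cm (distance of any of salt_shaker, dip_bowl, kitchen_timer, matchbox from where it was at the start of the episode above 0.03 m).
Of cartridge_1, cartridge_2, cartridge_3, cartridge_4, cartridge_5 only 3 to 5 are there at a start; the rules pass over those that are not, and their reading is None.
At some moment in a run one of cartridge_1, cartridge_2, cartridge_3, cartridge_4, cartridge_5 may be knocked a few centimetres aside while the robot is not near it.
Once in a run the grip may slacken for a moment while it holds something.
It also fails if it takes over 210 s, if anything falls off the work surface, if the arm or the gripper's body presses on something with over 40 N, if the wrist force passes 120 N, or if a joint passes its speed limit or range.

### The arm

A 7-joint arm with a two-finger parallel gripper is mounted at the origin on a cart in front of the work surface, level with it; the furniture and walls round the work are solid. World frame = base frame: x ahead of the robot, y to its left, z up, the work surface at z = 0. Lengths are in m, angles in degrees, forces in N, time in s.
With the tool pointing down it reaches from about 0.425 to 0.925 m from the base axis. Payload 6.8 kg.
Tool frame: the origin (TCP) lies midway between the tips of the shut fingers; the grasp point (between the pads) lies 19 mm behind it; z points along the fingers, y is the line along which they close (so a half turn about z gives the same grasp; the last joint's range is limited). The gripper opens to 88 mm and grips with 3 to 60 N. Pads are 20 mm wide; open, the fingers measure 115 mm over their backs; the gripper's body (75 mm by 178 mm) begins 61 mm behind the grasp point.
Start: joints at [57.118, 27.33, 1.283, 89.118, -0.659, 63.558, -4.761], TCP at [0.303, -0.603, 0.223] pointing down, gripper open.
Joint ranges: [-169.35, 169.35], [-19.33, 120.38], [-80.79, 83.38], [13.8, 139.57], [-78.32, 258.32], [9.67, 109.79], [-169.56, 169.56]. Speed limits (degrees/s): [136.94, 136.94, 180, 180, 180, 180, 180].

### API

Orientations are given as a 3x3 rotation matrix whose columns are the frame's x, y, z axes.
In Python, from cell import bot gives the robot as it stands.
- The arm moves only by the shell command python3 drive.py 'ROWS'. ROWS is a JSON list of rows, 1 to 5 of them, each written [opening, [dx, dy, dz], [rx, ry, rz]]: the opening from 0.0 (shut) to 1.0 (fully open), then dx, dy, dz in shares of the most that a row can go, 1 being 62.5 mm, then a rotation vector rx, ry, rz in units of 2 degrees; each row shifts and turns the commanded pose from where the row before left it, along the tool's axes as they then stand; what a row does not reach is not made up. A row lasts 1/8 s, in which the tool goes at most 0.0625 m and 10.7 degrees, less where a joint would pass 70% of its speed; a pose out of reach is approached as far as the arm can. The fingers move at their own pace and stop on an object; the grip force is fixed at half the most. Time passes only in rows, so rows that do not move let the fingers close. It prints the time, the measured TCP pose, the force, the opening and the grip force at its end. Input that does not fit is refused with a message, and nothing moves.
- bot.get_obs(): the state, without advancing time (a new reading comes with each control period).
- bot.read_camera(name): name is "scene" or "top" or "wrist"; returns a dict with "img" (400x640x3 uint8, red, green, blue), "mtx" (3x3 intrinsics, pixels), "rvec" (rotation vector, rad) and "tvec" (3), from world to camera coordinates, as OpenCV has them. Camera axes: x right, y down, z forward; pixel columns grow to the right and rows downward; lengths in m; the calibration is good to about 2 mm. A picture is of the moment at which its call begins. There is no depth.
- bot.job_done(): hands the job in; it is judged then, once.
The state is a dict: "t": time; "joint_pos": joint angles; "qvel": joint speeds; "joint_efforts": joint torques, N m; "ee_pos": TCP position; "orientation": TCP orientation; "ft_force": force on the tool from outside, world axes, zero at the start; "moment": the same for the moment, N m; "finger_gap": opening from 0.0 (shut) to 1.0 (fully open); "grasp_force": force on a finger pad.
Only numpy, scipy, OpenCV 4.12 (cv2) and the standard library are available. Lean on these libraries where they do the work, as an engineer would, in place of code of your own. Each camera call takes 0.05 s, during which the arm holds its last target. There are 200 camera calls.

## Working session

There is one attempt and no reset: what is moved stays moved. The work goes in short steps, Python scripts to look and compute and a shell command to move; the robot and the scene stay as the last step left them, time stands still between calls to the robot, and variables do not carry over. Pictures are saved under pics/ and viewed, at most 14 in all, crops included, and the job is handed in when it is done.

```bash
ls; mkdir -p pics; python3 - <<'E'
from cell import bot
import cv2
o=bot.get_obs();print(o['t'],o['ee_pos'],o['orientation'],o['finger_gap'])
for n in ['scene','top']:
    c=bot.read_camera(n);cv2.imwrite(f'pics/{n}0.png',c['img'][:,:,::-1]);print(n,c['mtx'],c['rvec'],c['tvec'])
E
```

```text
cell.py
drive.py
pics
0.0 [ 0.30291427 -0.60258126  0.22172304] [[ 8.93460364e-01  4.49141186e-01 -8.79636171e-04]
 [ 4.49142032e-01 -8.93459132e-01  1.48849078e-03]
 [-1.17376455e-04 -1.72498909e-03 -9.99998505e-01]] 1.0003655169523795
scene [[508.9324027    0.         321.68182793]
 [  0.         508.9324027  201.93062636]
 [  0.           0.           1.        ]] [ 0.97569722 -2.43300216  1.05976105] [0.34863572 0.33651913 0.96945014]
top [[426.72827235   0.         319.01086089]
 [  0.         426.72827235 207.14125795]
 [  0.           0.           1.        ]] [ 2.17051026 -2.17257863  0.07966383] [-0.02465759  0.51693609  1.19410197]
```

View pics/scene0.png

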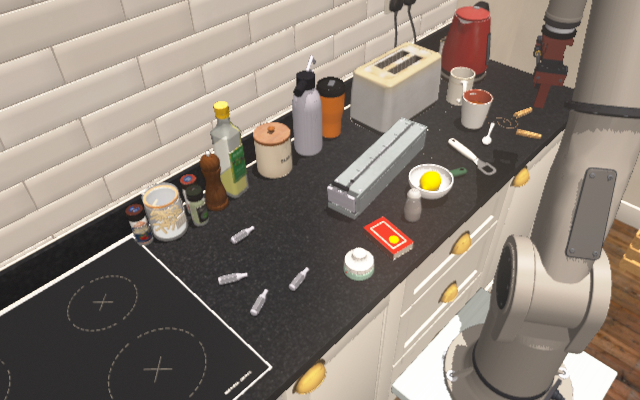

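View pics/top0.png

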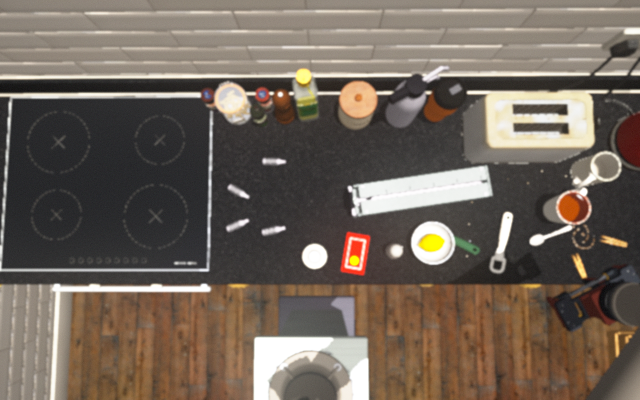

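Four cartridges are visible, at top-image pixels (274,161), (238,191), (237,225) and (273,230). The magazine runs from (352,200) to (491,180), with its door on the left. I'll enlarge both.

```bash
cat > h.py <<'E'
import numpy as np, cv2
from cell import bot
def cal(c): return cv2.Rodrigues(c['rvec'])[0],np.asarray(c['tvec']).ravel(),np.asarray(c['mtx'])
def ray(c,u,v,z):
    R,t,K=cal(c); d=R.T@np.linalg.solve(K,[u,v,1]); o=-R.T@t
    return o+d*(z-o[2])/d[2]
def proj(c,P): return cv2.projectPoints(np.float64(P).reshape(-1,3),c['rvec'],c['tvec'],c['mtx'],None)[0].reshape(-1,2)
def crop(c,u0,v0,w,h,s,name):
    im=cv2.resize(c['img'][v0:v0+h,u0:u0+w,::-1],None,fx=s,fy=s,interpolation=cv2.INTER_CUBIC)
    for k in range(0,w,10): cv2.putText(im,str(u0+k),(k*s,8),0,.3,(0,255,255),1); cv2.line(im,(k*s,10),(k*s,14),(0,255,255),1)
    for k in range(0,h,10): cv2.putText(im,str(v0+k),(0,k*s+4),0,.3,(0,255,255),1)
    cv2.imwrite('pics/'+name,im); return im
def step(P,R=None):
    "delta in the tool axes from the measured pose to TCP P / orientation R"
    from scipy.spatial.transform import Rotation as Ro
    o=bot.get_obs(); Q=np.asarray(o['orientation'])
    print('tool d',np.round(Q.T@(np.asarray(P)-o['ee_pos']),4),'' if R is None else Ro.from_matrix(Q.T@R).as_rotvec(degrees=True).round(2))
E
python3 - <<'E'
from h import *
c=bot.read_camera('top')
a=crop(c,220,145,80,100,5,'a.png'); b=crop(c,340,165,80,100,5,'b.png')
cv2.imwrite('pics/ab.png',np.hstack([a,b]))
E
```

```text
(no output)
```

View pics/ab.png

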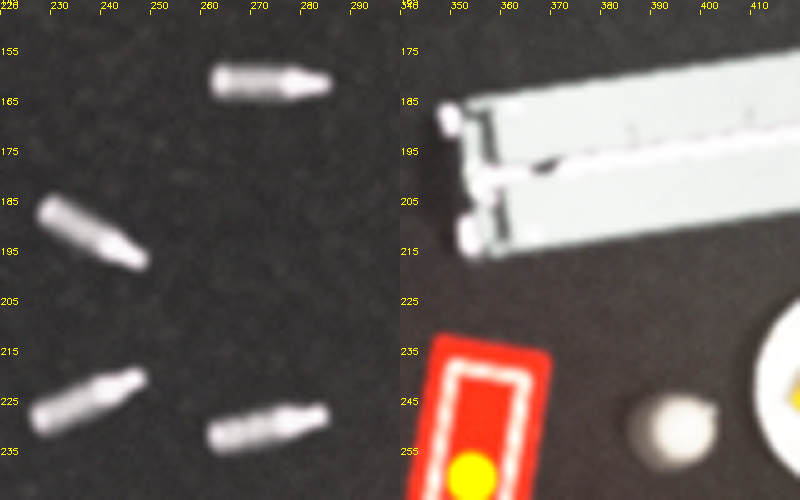

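The crop gives these base→neck pixels: A (262,161)→(286,161.5), B (228.5,187)→(249,197.4), C (227,228.6)→(249,220.6), D (262.5,232.4)→(285.5,227.8). Two pale knobs sit at the magazine's door end, at (349,188) and (354,212).

```bash
python3 - <<'E'
from h import *
c=bot.read_camera('top')
for n,b,k in [('A',(262,161),(286,161.5)),('B',(228.5,187),(249,197.4)),('C',(227,228.6),(249,220.6)),('D',(262.5,232.4),(285.5,227.8))]:
    p,q=ray(c,*b,.012)[:2],ray(c,*k,.009)[:2]; d=q-p
    print(n,((p+q)/2).round(4),np.hypot(*d).round(4),np.degrees(np.arctan2(d[1],d[0])).round(1))
for n,u,v,z in [('nearL',356.5,216,.076),('farL',353,185,.076),('slotL',356,200,.076),('slotR',491,181,.076),('k1',349,188,.1),('k2',354,212,.1)]: print(n,ray(c,u,v,z).round(4))
s=bot.read_camera('scene'); crop(s,315,110,130,115,6,'mag.png')
print(proj(s,[[.5,.15,0]]))
w=bot.read_camera('wrist');R,t,K=cal(w);o=bot.get_obs();Q=o['orientation'];print('wrist cam in tool',Q.T@(-R.T@t-o['ee_pos']),(R@Q).round(3),K[0,0])
E
```

```text
A [0.652  0.1058] 0.0696 -90.9
B [0.5616 0.2072] 0.0665 -116.9
C [0.4679 0.2078] 0.0665 -69.7
D [0.452  0.1041] 0.0669 -78.6
nearL [ 0.488  -0.1276  0.076 ]
farL [ 0.5729 -0.1187  0.076 ]
slotL [ 0.5316 -0.1266  0.076 ]
slotR [ 0.583  -0.4943  0.076 ]
k1 [ 0.5615 -0.1064  0.1   ]
k2 [ 0.4971 -0.1192  0.1   ]
[[270.79371028 281.04281497]]
wrist cam in tool [ 0.08445713 -0.00031456 -0.16155673] [[ 0.     1.     0.001]
 [-0.954  0.    -0.301]
 [-0.301 -0.001  0.954]] 324.09534962794424
```

View pics/mag.png

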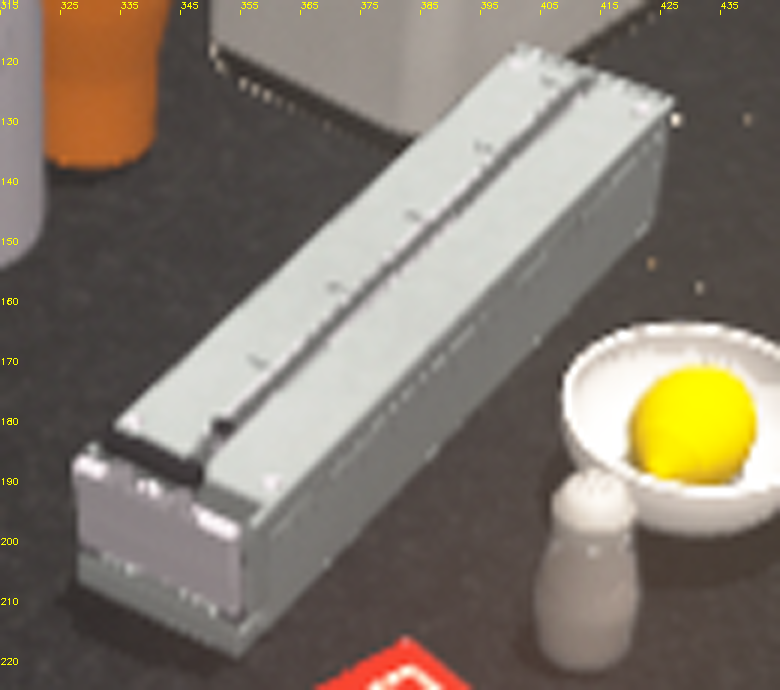

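The door is shut, and its black handle bar shows above it, near scene pixels (332–347, 184–188). I'll move over the mouth and turn the tool to line up with the magazine.

The manual's scale: shifts go in shares of 62.5 mm and turns go in units of 2 degrees. Converting my numbers, 0.046 m is 0.736, -0.036 m is -0.576.

```bash
python3 drive.py '[[1,[0.736,-0.576,-0.096],[0,0,0]],[1,[0.736,-0.576,-0.096],[0,0,0]],[1,[0.736,-0.576,-0.096],[0,0,0]],[1,[0.736,-0.576,-0.096],[0,0,0]],[1,[0.736,-0.576,-0.096],[0,0,0]]]'; python3 drive.py '[[1,[0.752,-0.592,0],[0,0,0]],[1,[0.752,-0.592,0],[0,0,0]],[1,[0.752,-0.592,0],[0,0,0]],[1,[0.752,-0.592,0],[0,0,0]],[1,[0,0,0],[0,0,-5]]]'; python3 drive.py '[[1,[0,0,0],[0,0,-5]],[1,[0,0,0],[0,0,-5]],[1,[0,0,0],[0,0,-5]],[1,[0,0,0],[0,0,-5]],[1,[0,0,0],[0,0,-5]]]'; python3 drive.py '[[1,[0,0,0],[0,0,-5]],[1,[0,0,0],[0,0,-0.5]],[1,[0,0,0],[0,0,0]]]'; python3 - <<'E'
from h import *
c=bot.read_camera('wrist'); cv2.imwrite('pics/w1.png',c['img'][:,:,::-1])
o=bot.get_obs();print(o['orientation'],o['joint_pos'])
M=np.array([.5316,-.1266]);x=np.array([.138,-.990]);y=np.array([.990,.138])
for X,Y,Z in [(-17,23,100),(-17,-23,100),(0,0,76),(350,0,76),(-13,42,76),(-13,-42,76)]: print(X,Y,proj(c,[*(M+x*X/1000+y*Y/1000),Z/1000]))
E
```

```text
t: 0.92
ee_pos: [0.4285, -0.3372, 0.2531]
orientation: [[0.893, 0.449, 0.0], [0.449, -0.893, -0.0], [0.0, 0.001, -1.0]]
ft_force: [1.4, 0.8, 0.5]
finger_gap: 1.001
grasp_force: 0.0
t: 1.55
ee_pos: [0.5313, -0.1161, 0.2529]
orientation: [[0.795, 0.607, 0.001], [0.607, -0.795, 0.002], [0.002, -0.001, -1.0]]
ft_force: [-0.2, -0.3, 0.4]
finger_gap: 0.999
grasp_force: 0.0
t: 2.17
ee_pos: [0.5293, -0.1224, 0.2527]
orientation: [[0.052, 0.999, 0.0], [0.999, -0.052, -0.0], [-0.0, 0.0, -1.0]]
ft_force: [-0.1, 0.6, -0.0]
finger_gap: 1.003
grasp_force: 0.0
t: 2.55
ee_pos: [0.5293, -0.1224, 0.2527]
orientation: [[-0.131, 0.991, 0.0], [0.991, 0.131, -0.0], [-0.0, 0.0, -1.0]]
ft_force: [-0.2, -0.3, -0.7]
finger_gap: 1.003
grasp_force: 0.0
[[-1.31045632e-01  9.91376337e-01  3.13698746e-05]
 [ 9.91376335e-01  1.31045634e-01 -6.36566655e-05]
 [-6.72185969e-05  2.27574234e-05 -9.99999997e-01]] [ 26.40119163  15.02587892 -23.83243635 103.94369308   6.79111619
  62.42443825   7.67173834]
-17 23 [[342.18257287 173.09204233]]
-17 -23 [[295.79479733 173.42668506]]
0 0 [[319.06210187 183.74201631]]
350 0 [[320.77332576 425.52418148]]
-13 42 [[358.38752074 171.64355442]]
-13 -42 [[279.58926333 172.21267652]]
```

View pics/w1.png

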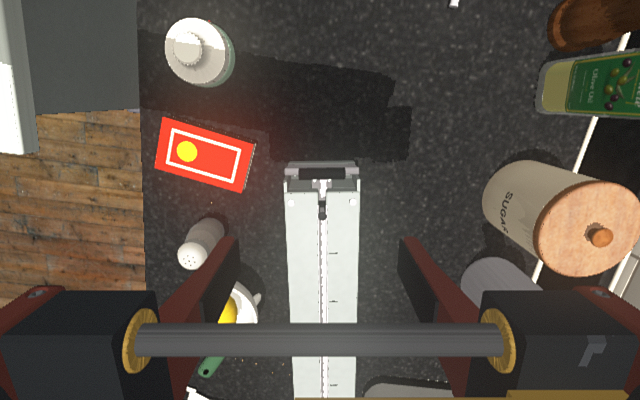

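The wrist view shows the black handle at about (300–345, 173), the follower pin at (322,211) and the slot centred on column 323. I'll enlarge this.

```bash
python3 - <<'E'
from h import *
c=bot.read_camera('wrist'); crop(c,272,150,100,75,8,'w1c.png')
E
```

```text
(no output)
```

View pics/w1c.png

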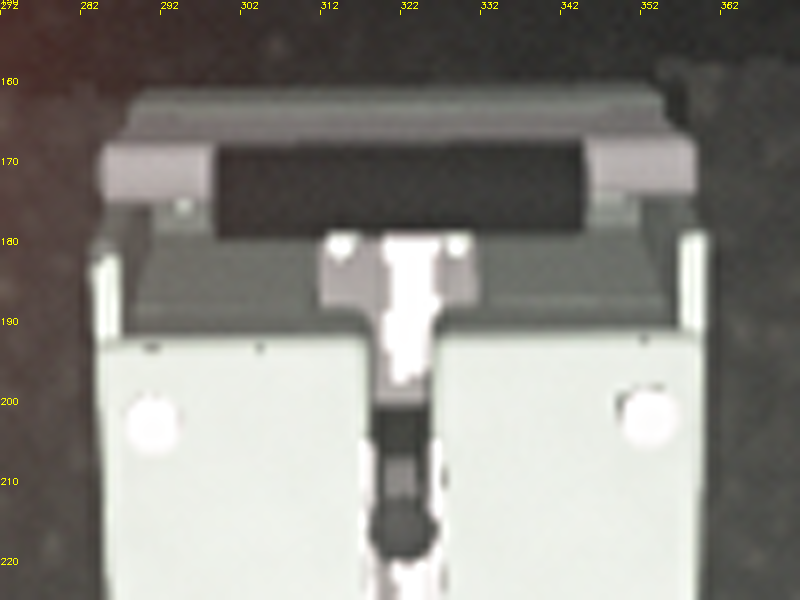

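```bash
python3 - <<'E'
from h import *
c=bot.read_camera('wrist'); g=cv2.cvtColor(c['img'],cv2.COLOR_RGB2GRAY).astype(int)
L=[];Rr=[]
for v in range(200,310,5):
    r=g[v,260:385]; b=np.where(r>150)[0]+260; L.append(ray(c,b[0]-.5+.5,v+.5,.076)); Rr.append(ray(c,b[-1]+1,v+.5,.076))
L=np.array(L);Rr=np.array(Rr)
for P in (L,Rr):
    f=np.polyfit(P[:,1],P[:,0],1);print('res',np.std(P[:,0]-np.polyval(f,P[:,1])).round(5),'dir',np.degrees(np.arctan2(-1,-f[0])).round(2))
M=(L+Rr)/2; print('width',np.hypot(*(L-Rr)[:,:2].T).mean()); f=np.polyfit(M[:,1],M[:,0],1);print(f,np.degrees(np.arctan2(-1,-f[0])))
for n,u,v,z in [('mouthL',287,192.8,.076),('mouthR',357,191.6,.076),('barRearL',298.7,179.6,.106),('barRearR',345,179.6,.106),('barFrontL',299,167.7,.094),('barFrontR',344.5,167.7,.094),('jambL',285,182,.076),('jambR',359,179.5,.076)]: print(n,ray(c,u,v,z).round(4))
E
```

```text
res 0.00693 dir -85.0
res 0.00034 dir -81.68
width 0.0843168768706316
[-0.11765768  0.5214527 ] -83.28956316380072
mouthL [ 0.4984 -0.1412  0.076 ]
mouthR [ 0.5736 -0.1298  0.076 ]
barRearL [ 0.5103 -0.1173  0.106 ]
barRearR [ 0.5552 -0.1113  0.106 ]
barFrontL [ 0.5088 -0.108   0.094 ]
barFrontR [ 0.5541 -0.102   0.094 ]
jambL [ 0.4951 -0.1294  0.076 ]
jambR [ 0.5735 -0.1162  0.076 ]
```

The pink door top and the bar sit about 9 mm further out than a shut door would, so the door is about 7° ajar. The mouth comes out at about (0.536, -0.1356), axis -81.8°, and the bar centre at (0.532, -0.110, 0.10). The measured bar length (46 mm) and block width (84 mm) match the given sizes. Next I grasp the bar's ends.

In the tool's units: 0.0122 m is 0.1952, 0.0044 m is 0.0704, -0.65 degrees is -0.325.

```bash
python3 drive.py '[[1,[0.1952,0.0704,0],[0,0,-0.325]],[1,[0,0,0.88],[0,0,0]],[1,[0,0,0.88],[0,0,0]],[1,[0,0,0.72],[0,0,0]],[1,[0,0,0.176],[0,0,0]]]'; python3 drive.py '[[0.4,[0,0,0],[0,0,0]],[0.4,[0,0,0],[0,0,0]],[0.4,[0,0,0],[0,0,0]],[0.4,[0,0,0],[0,0,0]],[0.4,[0,0,0],[0,0,0]]]'
```

```text
t: 3.32
ee_pos: [0.5303, -0.1084, 0.0843]
orientation: [[-0.146, 0.989, -0.005], [0.989, 0.146, 0.001], [0.002, -0.004, -1.0]]
ft_force: [0.4, 0.2, 0.5]
finger_gap: 1.0
grasp_force: 0.0
t: 3.95
ee_pos: [0.5308, -0.1101, 0.0871]
orientation: [[-0.144, 0.99, -0.002], [0.99, 0.144, -0.001], [-0.0, -0.003, -1.0]]
ft_force: [-4.5, 0.2, 6.4]
finger_gap: 0.52
grasp_force: 30.0
```

The gap is 0.52 (46 mm), so the bar is held. Now I swing the door down along its 74 mm arc.

```bash
python3 drive.py '[[0.4,[0.2,0,0.0432],[0,0,0]],[0.4,[0.192,0,0.0768],[0,0,0]],[0.4,[0.176,0,0.1088],[0,0,0]],[0.4,[0.1536,0,0.1392],[0,0,0]],[0.4,[0.1264,0,0.1616],[0,0,0]]]';python3 drive.py '[[0.4,[0.0976,0,0.1824],[0,0,0]],[0.4,[0.064,0,0.1968],[0,0,0]],[0.4,[0.0288,0,0.2048],[0,0,0]],[0.4,[0,0,0.064],[0,0,0]],[0.4,[0,0,0.016],[0,0,0]]]'
```

```text
t: 4.58
ee_pos: [0.523, -0.0567, 0.0537]
orientation: [[-0.145, 0.989, -0.002], [0.989, 0.145, -0.0], [-0.0, -0.002, -1.0]]
ft_force: [-4.4, 0.4, 5.0]
finger_gap: 0.519
grasp_force: 30.0
t: 5.2
ee_pos: [0.5211, -0.0444, 0.0117]
orientation: [[-0.146, 0.989, -0.003], [0.989, 0.146, 0.001], [0.001, -0.003, -1.0]]
ft_force: [-5.2, 4.6, 4.0]
finger_gap: 0.519
grasp_force: 30.0
```

```bash
python3 drive.py '[[0.4,[0,0,0],[0,0,0]],[1,[0,0,0],[0,0,0]],[1,[0,0,0],[0,0,0]],[1,[0,0,0],[0,0,0]],[1,[0,0,0],[0,0,0]]]'; python3 drive.py '[[1,[0,0,-0.48],[0,0,0]],[1,[0,0,-0.96],[0,0,0]],[1,[0,0,-0.96],[0,0,0]],[1,[0,0,-0.96],[0,0,0]],[1,[0,0,0],[0,0,0]]]'; python3 - <<'E'
from h import *
c=bot.read_camera('wrist'); crop(c,250,75,130,100,6,'w2.png'); t=bot.read_camera('top'); crop(t,220,145,80,100,5,'t2.png')
M=np.array([.5345,-.1347]);a=np.radians(-81.7);x=np.array([np.cos(a),np.sin(a)]);y=np.array([-x[1],x[0]])
for X,Y,Z in [(-91,23,32),(-91,-23,32),(-27,8,38),(-61,8,38),(-61,-8,38),(0,42,76),(0,-42,76)]: print(X,Y,proj(c,[*(M+x*X/1000+y*Y/1000),Z/1000]))
E
```

```text
t: 5.82
ee_pos: [0.523, -0.0456, 0.0122]
orientation: [[-0.145, 0.989, 0.001], [0.989, 0.145, -0.0], [-0.0, 0.001, -1.0]]
ft_force: [-0.5, -0.0, 0.3]
finger_gap: 0.935
grasp_force: 0.0
t: 6.45
ee_pos: [0.5258, -0.0453, 0.2271]
orientation: [[-0.145, 0.989, 0.01], [0.989, 0.145, -0.001], [-0.002, 0.01, -1.0]]
ft_force: [-0.3, -0.2, -0.7]
finger_gap: 1.004
grasp_force: 0.0
-91 23 [[332.45673722 174.20907921]]
-91 -23 [[291.58910935 174.28287466]]
-27 8 [[319.14689892 228.93263438]]
-61 8 [[319.17588496 201.22724505]]
-61 -8 [[305.0907365  201.26363702]]
0 42 [[350.93137836 265.54695646]]
0 -42 [[273.2363006  265.89204071]]
```

View pics/w2.png

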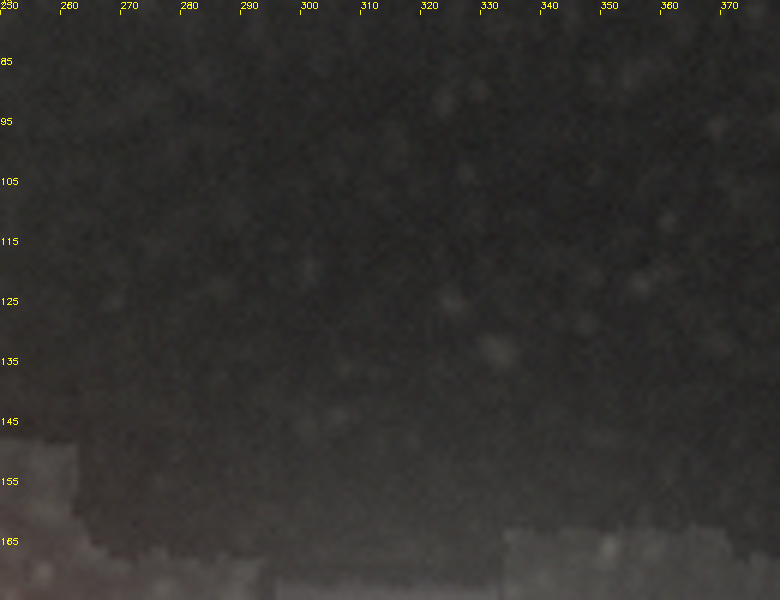

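The crop landed too high; it shows only dark worktop, so I'll take it lower.

```bash
python3 - <<'E'
from h import *
c=bot.read_camera('wrist'); crop(c,262,165,100,120,5,'w3.png')
E
```

```text
(no output)
```

View pics/w3.png

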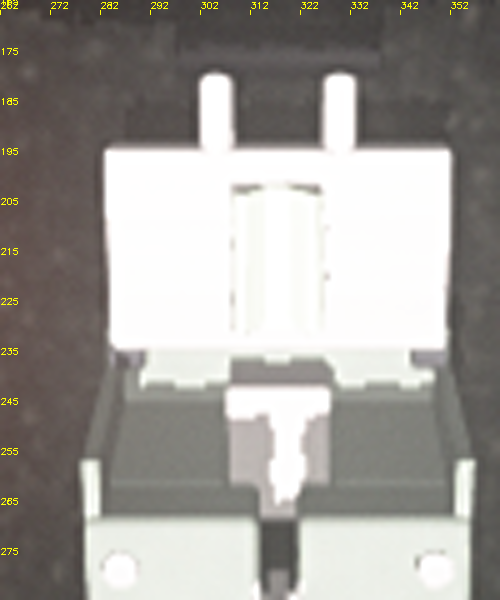

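The door is fully down. The panel spans columns 282.8–352 at row 195, the gutter is centred on about 317.3, and the mouth edge is at row 268.5 (279.5–356).

```bash
python3 - <<'E'
from h import *
c=bot.read_camera('wrist'); o=bot.get_obs(); print(o['ee_pos'],o['orientation'][:,2])
P=lambda u,v,z: ray(c,u,v,z)
a,b=P(282.8,195,.030),P(352.2,195,.030); print('panel end',a,b,np.linalg.norm(a-b),(a+b)/2)
a,b=P(284,234.8,.030),P(351,234.8,.030); print('panel hinge',(a+b)/2,np.linalg.norm(a-b))
g1,g2=P(308.3,205,.038),P(326.2,205,.038); print('gut',(g1+g2)/2,np.linalg.norm(g1-g2))
g1,g2=P(308.3,230,.038),P(326.2,230,.038); print('gut',(g1+g2)/2)
a,b=P(279.5,268.6,.076),P(356,268.6,.076); print('mouth',(a+b)/2,np.linalg.norm(a-b)); 
t=bot.read_camera('top')
for q in [((a+b)/2)]: print('mouth in top',proj(t,q))
# far end lateral via top: predict slot end
for ang in(-81.5,-82):
  r=np.radians(ang); print(ang,proj(t,[*( ((a+b)/2)[:2]+.345*np.array([np.cos(r),np.sin(r)])),.076]))
im=crop(t,340,170,160,55,5,'t3.png')
E
```

```text
[ 0.52156116 -0.0456173   0.22050065] [-2.75076935e-03 -5.37927103e-06 -9.99996217e-01]
panel end [ 0.48571673 -0.07263652  0.03      ] [ 0.56370095 -0.06117891  0.03      ] 0.07882140856085662 [ 0.52470884 -0.06690771  0.03      ]
panel hinge [ 0.53177352 -0.11545296  0.03      ] 0.07914093512698886
gut [ 0.52581232 -0.07615304  0.038     ] 0.020062967616389305
gut [ 0.53016367 -0.10610217  0.038     ]
mouth [ 0.53495373 -0.13406223  0.076     ] 0.08134308270855786
mouth in top [[358.73324327 198.78635866]]
-81.5 [[483.94036858 179.95431747]]
-82 [[484.13640448 181.03772702]]
```

View pics/t3.png

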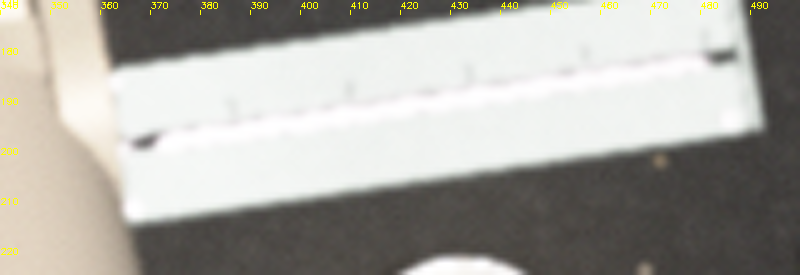

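The gutter, panel and mouth all agree: mouth axis through (0.5345, -0.1343), heading -81.7°. Now I'll locate the cartridges by code and compare with my hand readings.

```bash
cat >> h.py <<'E'
def loc():
    c=bot.read_camera('top'); g=cv2.cvtColor(c['img'],cv2.COLOR_RGB2GRAY)
    m=np.zeros_like(g); m[140:246,216:345]=g[140:246,216:345]>95
    n,l,st,ce=cv2.connectedComponentsWithStats(m); out=[]
    for i in range(1,n):
        if not 60<st[i,4]<300: continue
        v,u=np.where(l==i); P=np.array([ray(c,a,b,.010)[:2] for a,b in zip(u,v)])
        q=P.mean(0); d=np.linalg.svd(P-q)[2][0]; s=(P-q)@d; w=(P-q)@[-d[1],d[0]]
        mid=(s.max()+s.min())/2; s=s-mid
        if np.ptp(w[s>.018])>np.ptp(w[s<-.018]): d,s=-d,-s
        out.append((q+mid*(d if (P-q)@d is None else np.linalg.svd(P-q)[2][0]),np.degrees(np.arctan2(d[1],d[0])),np.ptp(s)))
        print(out[-1][0].round(4),out[-1][1].round(1),'len',out[-1][2].round(4),st[i,4])
    return out
def pick(p,ang,back=.020,z=.15,m=False):
    a=np.radians(ang); x=np.array([np.cos(a),np.sin(a),0])
    R=np.column_stack([-x,np.cross([0,0,-1],-x),[0,0,-1]])
    P=np.array([*p[:2],z])-back*x; print('TCP',P.round(4)); step(P,R)
E
python3 - <<'E'
from h import *
for p,a,_ in loc(): pick(p,a)
E
```

```text
[0.6528 0.106 ] -91.1 len 0.0702 159
[0.5641 0.2094] -118.7 len 0.0719 164
[0.4687 0.2102] -66.3 len 0.0718 170
[0.4527 0.1068] -78.2 len 0.0714 169
TCP [0.6532 0.126  0.15  ]
tool d [0.1505 0.1552 0.07  ] [-0.18 -0.03  9.42]
TCP [0.5737 0.2269 0.15  ]
tool d [0.2619 0.0912 0.0703] [-1.800e-01  1.000e-02  3.702e+01]
TCP [0.4607 0.2285 0.15  ]
tool d [ 0.2799 -0.0204  0.0706] [ -0.17  -0.07 -15.39]
TCP [0.4486 0.1264 0.15  ]
tool d [ 0.1806 -0.0471  0.0706] [-0.17 -0.05 -3.45]
```

The code agrees with my readings to within 3 mm. I'll take D first.

```bash
python3 drive.py '[[1,[0.736,-0.1888,0.2832],[0,0,0]],[1,[0.736,-0.1888,0.2832],[0,0,0]],[1,[0.736,-0.1888,0.2832],[0,0,0]],[1,[0.6816,-0.1872,0.2832],[0,0,0]],[1,[0,0,0],[0,0,-1.7]]]'; python3 drive.py '[[1,[0,0,0.8],[0,0,0]],[1,[0,0,0.8],[0,0,0]],[1,[0,0,0.48],[0,0,0]],[1,[0,0,0.224],[0,0,0]],[1,[0,0,0],[0,0,0]]]'; python3 - <<'E'
from h import *
pick([.4525,.1055],-78.4,z=.0045)
E
```

```text
t: 7.38
ee_pos: [0.4467, 0.1295, 0.1492]
orientation: [[-0.211, 0.977, -0.005], [0.977, 0.211, 0.0], [0.001, -0.004, -1.0]]
ft_force: [-0.1, -0.5, -0.1]
finger_gap: 1.004
grasp_force: 0.0
t: 8.0
ee_pos: [0.4491, 0.1264, 0.0065]
orientation: [[-0.204, 0.979, -0.002], [0.979, 0.204, -0.0], [-0.0, -0.002, -1.0]]
ft_force: [-0.1, -0.5, 0.1]
finger_gap: 0.996
grasp_force: 0.0
TCP [0.4485 0.1251 0.0045]
tool d [-0.0012 -0.0009  0.002 ] [-0.12  0.    0.17]
```

In the tool's units: 0.002 m is 0.032, -0.001 m is -0.016.

```bash
python3 drive.py '[[1,[-0.016,-0.016,0.032],[0,0,0]],[0.1,[0,0,0],[0,0,0]],[0.1,[0,0,0],[0,0,0]],[0.1,[0,0,0],[0,0,0]],[0.1,[0,0,0],[0,0,0]]]'; python3 drive.py '[[0.1,[0,0,0],[0,0,0]],[0.1,[0,0,0],[0,0,0]],[0.1,[0,0,0],[0,0,0]],[0.1,[0,0,-0.64],[0,0,0]],[0.1,[0,0,-0.896],[0,0,0]]]';  python3 - <<'E'
from h import *
c=bot.read_camera('wrist'); crop(c,240,180,160,150,5,'g1.png')
a=np.radians(-81.7);x=np.array([np.cos(a),np.sin(a),0]);M=np.array([.5345,-.1343,.0])
pick((M-x*.085)[:2],-81.7,z=.1)
E
```

```text
t: 8.62
ee_pos: [0.4492, 0.1253, 0.0054]
orientation: [[-0.203, 0.979, 0.0], [0.979, 0.203, 0.0], [-0.0, 0.0, -1.0]]
ft_force: [0.2, 0.0, 0.4]
finger_gap: 0.588
grasp_force: 0.0
t: 9.25
ee_pos: [0.4478, 0.125, 0.1013]
orientation: [[-0.204, 0.979, -0.004], [0.979, 0.204, -0.001], [0.0, -0.004, -1.0]]
ft_force: [1.5, -0.2, -0.3]
finger_gap: 0.217
grasp_force: 30.0
TCP [ 0.5193 -0.0304  0.1   ]
tool d [-0.1678  0.034   0.0082] [ 0.39 -0.05  3.49]
```

View pics/g1.png

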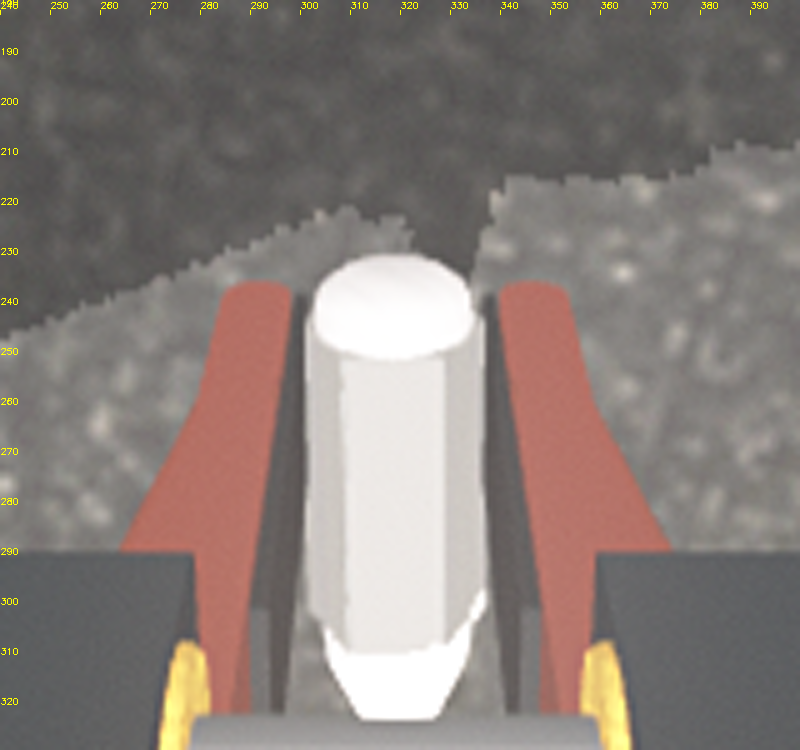

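D is held firmly at a gap of 0.217, straight between the pads, with its base about 12 mm behind them. Next is carrying it to the gutter.

The manual's scale: shifts go in shares of 62.5 mm and turns go in units of 2 degrees. Converting my numbers, -0.047 m is -0.752, 0.0085 m is 0.136, 3.5 degrees is 1.75.

```bash
python3 drive.py '[[0.1,[-0.752,0.136,0],[0,0,0]],[0.1,[-0.752,0.136,0],[0,0,0]],[0.1,[-0.752,0.136,0],[0,0,0]],[0.1,[-0.752,0.136,0],[0,0,1.75]],[0.1,[0,0,0],[0,0,0]]]';  python3 - <<'E'
from h import *
c=bot.read_camera('wrist');o=bot.get_obs(); Q=o['orientation']
for u,v in [(318,241.5),(318,231)]: print('base in tool',(Q.T@(ray(c,u,v,o['ee_pos'][2]+.005)-o['ee_pos'])).round(4))
a=np.radians(-81.7);x=np.array([np.cos(a),np.sin(a),0]);M=np.array([.5345,-.1343,.0])
pick((M-x*.065)[:2],-81.7,z=.041)
E
```

```text
t: 9.93
ee_pos: [0.5214, -0.0562, 0.1009]
orientation: [[-0.136, 0.991, 0.0], [0.991, 0.136, -0.001], [-0.001, 0.0, -1.0]]
ft_force: [-0.6, 0.2, 0.3]
finger_gap: 0.217
grasp_force: 30.0
base in tool [ 0.0087  0.0012 -0.005 ]
base in tool [ 0.0146  0.0013 -0.005 ]
TCP [ 0.5222 -0.0502  0.041 ]
tool d [0.003 0.002 0.06 ] [-0.02  0.01 -0.25]
```

In the tool's units: 0.003 m is 0.048, 0.002 m is 0.032, -0.2 degrees is -0.1.

```bash
python3 drive.py '[[0.1,[0.048,0.032,0.32],[0,0,-0.1]],[0.1,[0,0,0.4],[0,0,0]],[0.1,[0,0,0.16],[0,0,0]],[0.1,[0,0,0.08],[0,0,0]],[0.1,[0,0,0],[0,0,0]]]'; python3 drive.py '[[0.1,[-0.192,0,0],[0,0,0]],[0.1,[-0.192,0,0],[0,0,0]],[0.1,[-0.192,0,0],[0,0,0]],[0.1,[0,0,0],[0,0,0]]]';  python3 - <<'E'
from h import *
a=np.radians(-81.7);x=np.array([np.cos(a),np.sin(a),0]);M=np.array([.5345,-.1343,.0])
pick((M-x*-.008)[:2],-81.7,z=.041)
E
```

```text
t: 10.6
ee_pos: [0.522, -0.0481, 0.0415]
orientation: [[-0.147, 0.989, -0.0], [0.989, 0.147, 0.0], [0.0, -0.0, -1.0]]
ft_force: [-0.0, -0.1, -0.7]
finger_gap: 0.216
grasp_force: 30.0
t: 11.1
ee_pos: [0.5276, -0.0866, 0.0413]
orientation: [[-0.144, 0.99, 0.0], [0.99, 0.144, -0.001], [-0.001, 0.0, -1.0]]
ft_force: [-1.3, -0.7, 2.3]
finger_gap: 0.221
grasp_force: 30.0
TCP [ 0.5328 -0.1224  0.041 ]
tool d [-0.0362 -0.      0.0004] [ 0.    0.07 -0.03]
```

```bash
python3 drive.py '[[0.1,[-0.192,0,0],[0,0,0]],[0.1,[-0.192,0,0],[0,0,0]],[0.1,[-0.176,0,0],[0,0,0]],[0.1,[0,0,0],[0,0,0]]]';  python3 - <<'E'
from h import *
c=bot.read_camera('wrist'); crop(c,250,200,150,120,5,'i1.png')
E
```

```text
t: 11.6
ee_pos: [0.533, -0.1206, 0.0412]
orientation: [[-0.145, 0.989, 0.001], [0.989, 0.145, -0.001], [-0.001, 0.001, -1.0]]
ft_force: [-1.4, -0.3, 0.6]
finger_gap: 0.22
grasp_force: 30.0
```

View pics/i1.png

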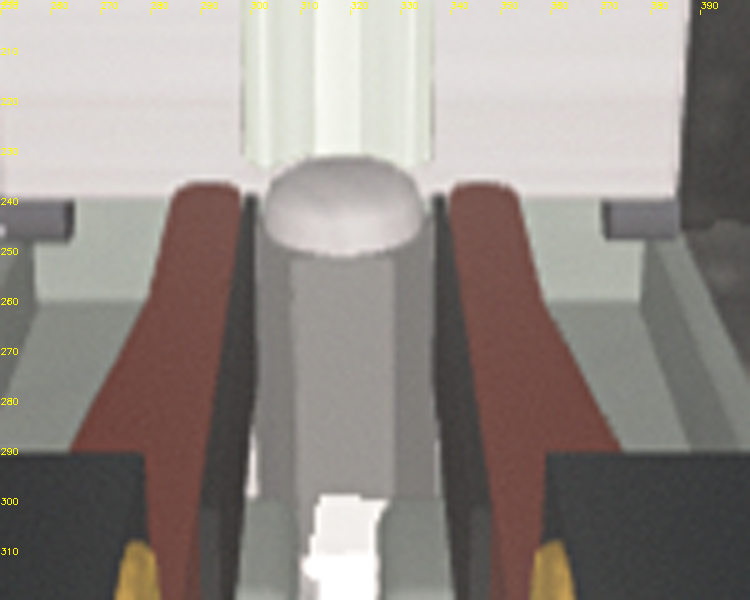

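D's body is well inside the tube mouth, with the base about 23 mm out and aligned. I'll release it with the gap kept clear of the jambs, lift, and locate the next.

In the tool's units: -0.06 m is -0.96, -0.03 m is -0.48.

```bash
python3 drive.py '[[0.38,[0,0,0],[0,0,0]],[0.38,[0,0,0],[0,0,0]],[0.38,[0,0,-0.48],[0,0,0]],[1,[0,0,-0.96],[0,0,0]],[1,[0,0,0],[0,0,0]]]';  python3 - <<'E'
from h import *
for p,a,_ in loc(): pick(p,a,z=.12)
E
```

```text
t: 12.28
ee_pos: [0.5361, -0.1187, 0.1356]
orientation: [[-0.147, 0.989, 0.009], [0.989, 0.147, -0.002], [-0.003, 0.008, -1.0]]
ft_force: [0.3, -0.7, -0.9]
finger_gap: 0.565
grasp_force: 0.0
[ 0.6289 -0.0948] -177.5 len 0.088 82
[0.6527 0.106 ] -90.8 len 0.0701 158
[0.5639 0.2088] -119.0 len 0.0708 161
[0.4687 0.2102] -66.3 len 0.0718 170
TCP [ 0.6489 -0.0939  0.12  ]
tool d [0.0078 0.1169 0.0138] [ 0.28 -0.14 95.98]
TCP [0.653 0.126 0.12 ]
tool d [0.2247 0.1533 0.0136] [0.27 0.08 9.21]
TCP [0.5736 0.2263 0.12  ]
tool d [0.3356 0.0895 0.0131] [2.900e-01 1.000e-02 3.744e+01]
TCP [0.4607 0.2285 0.12  ]
tool d [ 0.3544 -0.0218  0.0126] [  0.25   0.14 -15.28]
```

```bash
python3 drive.py '[[1,[0.944,-0.064,0],[0,0,0]],[1,[0.944,-0.064,0],[0,0,0]],[1,[0.944,-0.064,0],[0,0,0]],[1,[0.944,-0.064,0],[0,0,0]],[1,[0.944,-0.064,0],[0,0,0]]]'; python3 drive.py '[[1,[0.88,-0.064,0],[0,0,0]],[1,[0,0,0],[0,0,-3.5]],[1,[0,0,0],[0,0,-3.25]],[1,[0,0,0],[0,0,0]],[1,[0,0,0],[0,0,0]]]'; python3 - <<'E'
from h import *
pick([.468,.209],-68,z=.0045)
E
```

```text
t: 12.95
ee_pos: [0.4681, 0.1715, 0.13]
orientation: [[-0.147, 0.989, -0.002], [0.989, 0.147, -0.001], [-0.0, -0.002, -1.0]]
ft_force: [1.6, -0.8, -0.9]
finger_gap: 0.999
grasp_force: 0.0
t: 13.58
ee_pos: [0.4571, 0.2235, 0.1305]
orientation: [[-0.371, 0.929, -0.001], [0.929, 0.371, -0.0], [0.0, -0.001, -1.0]]
ft_force: [0.4, 0.7, -0.7]
finger_gap: 0.999
grasp_force: 0.0
TCP [0.4605 0.2275 0.0045]
tool d [0.0025 0.0048 0.126 ] [-0.07 -0.   -0.2 ]
```

In the tool's units: 0.045 m is 0.72, 0.04 m is 0.64.

```bash
python3 drive.py '[[1,[0.04,0.0768,0.64],[0,0,0]],[1,[0,0,0.72],[0,0,0]],[1,[0,0,0.48],[0,0,0]],[1,[0,0,0.176],[0,0,0]],[1,[0,0,0],[0,0,0]]]'; python3 drive.py '[[0.1,[0,0,0],[0,0,0]],[0.1,[0,0,0],[0,0,0]],[0.1,[0,0,0],[0,0,0]],[0.1,[0,0,0],[0,0,0]],[0.1,[0,0,0],[0,0,0]]]'; python3 drive.py '[[0.1,[0,0,0],[0,0,0]],[0.1,[0,0,0],[0,0,0]],[0.1,[0,0,-0.64],[0,0,0]],[0.1,[0,0,-0.896],[0,0,0]],[0.1,[0,0,0],[0,0,0]]]';  python3 - <<'E'
from h import *
c=bot.read_camera('wrist'); g=cv2.cvtColor(c['img'],cv2.COLOR_RGB2GRAY); cv2.imwrite('pics/g2.png',c['img'][:,:,::-1]); print(g[224:262:2,318])
a=np.radians(-81.7);x=np.array([np.cos(a),np.sin(a),0]);M=np.array([.5345,-.1343,.0])
pick((M-x*.075)[:2],-81.7,z=.1)
E
```

```text
t: 14.2
ee_pos: [0.4609, 0.2279, 0.0051]
orientation: [[-0.373, 0.928, -0.001], [0.928, 0.373, -0.0], [-0.0, -0.001, -1.0]]
ft_force: [0.0, 0.7, 1.1]
finger_gap: 0.998
grasp_force: 0.0
t: 14.82
ee_pos: [0.4611, 0.2279, 0.0053]
orientation: [[-0.374, 0.928, 0.0], [0.928, 0.374, -0.0], [-0.0, 0.0, -1.0]]
ft_force: [-0.6, -0.6, -1.1]
finger_gap: 0.468
grasp_force: 0.0
t: 15.45
ee_pos: [0.4634, 0.2296, 0.1048]
orientation: [[-0.373, 0.928, 0.007], [0.928, 0.373, 0.003], [0.001, 0.007, -1.0]]
ft_force: [0.4, 0.9, -0.5]
finger_gap: 0.218
grasp_force: 29.8
[108  99  99  93 207 234 239 246 251 253 255 255 255 255 255 235 236 234
 235]
TCP [ 0.5208 -0.0403  0.1   ]
tool d [-0.2712 -0.0459  0.0026] [ 0.21 -0.02 13.61]
```

In the tool's units: -0.054 m is -0.864, -0.0092 m is -0.1472.

```bash
python3 drive.py '[[0.1,[-0.864,-0.1472,0],[0,0,0]],[0.1,[-0.864,-0.1472,0],[0,0,0]],[0.1,[-0.864,-0.1472,0],[0,0,0]],[0.1,[-0.864,-0.1472,0],[0,0,0]],[0.1,[-0.864,-0.1472,0],[0,0,0]]]'; python3 drive.py '[[0.1,[0,0,0],[0,0,3.5]],[0.1,[0,0,0],[0,0,3.3]],[0.1,[0,0,0],[0,0,0]],[0.1,[0,0,0],[0,0,0]]]'; python3 - <<'E'
from h import *
a=np.radians(-81.7);x=np.array([np.cos(a),np.sin(a),0]);M=np.array([.5345,-.1343,.0])
pick((M-x*.070)[:2],-81.7,z=.041)
E
```

```text
t: 16.12
ee_pos: [0.5183, -0.0416, 0.0997]
orientation: [[-0.374, 0.928, -0.003], [0.928, 0.374, 0.0], [0.001, -0.002, -1.0]]
ft_force: [0.9, -0.1, -0.1]
finger_gap: 0.217
grasp_force: 29.8
t: 16.62
ee_pos: [0.5186, -0.0395, 0.1004]
orientation: [[-0.148, 0.989, -0.002], [0.989, 0.148, -0.0], [0.0, -0.002, -1.0]]
ft_force: [-0.4, -0.3, 0.6]
finger_gap: 0.219
grasp_force: 29.8
TCP [ 0.5215 -0.0452  0.041 ]
tool d [-0.0061  0.0022  0.0594] [-0.09 -0.01  0.2 ]
```

In the tool's units: 0.025 m is 0.4, 0.02 m is 0.32, 0.2 degrees is 0.1.

```bash
python3 drive.py '[[0.1,[-0.096,0.0352,0.32],[0,0,0.1]],[0.1,[0,0,0.4],[0,0,0]],[0.1,[0,0,0.16],[0,0,0]],[0.1,[0,0,0.072],[0,0,0]],[0.1,[0,0,0],[0,0,0]]]'; python3 drive.py '[[0.1,[-0.192,0,0],[0,0,0]],[0.1,[-0.192,0,0],[0,0,0]],[0.1,[-0.192,0,0],[0,0,0]],[0.1,[-0.096,0,0],[0,0,0]]]';  python3 - <<'E'
from h import *
a=np.radians(-81.7);x=np.array([np.cos(a),np.sin(a),0]);M=np.array([.5345,-.1343,.0])
pick((M-x*-.008)[:2],-81.7,z=.041)
E
```

```text
t: 17.25
ee_pos: [0.5223, -0.0452, 0.0417]
orientation: [[-0.142, 0.99, -0.0], [0.99, 0.142, 0.0], [0.0, -0.0, -1.0]]
ft_force: [0.2, 0.7, -1.0]
finger_gap: 0.215
grasp_force: 29.8
t: 17.75
ee_pos: [0.5283, -0.0881, 0.0419]
orientation: [[-0.14, 0.99, 0.0], [0.99, 0.14, -0.0], [-0.0, 0.0, -1.0]]
ft_force: [-2.7, 3.7, 1.5]
finger_gap: 0.222
grasp_force: 29.8
TCP [ 0.5328 -0.1224  0.041 ]
tool d [-0.0346 -0.0004  0.0009] [ 0.01  0.02 -0.24]
```

```bash
python3 drive.py '[[0.1,[-0.192,0,0],[0,0,0.1]],[0.1,[-0.192,0,0],[0,0,0]],[0.1,[-0.168,0,0],[0,0,0]],[0.1,[0,0,0],[0,0,0]]]';  python3 - <<'E'
from h import *
c=bot.read_camera('wrist'); g=cv2.cvtColor(c['img'],cv2.COLOR_RGB2GRAY); print(g[224:262:2,318]); cv2.imwrite('pics/i2.png',c['img'][:,:,::-1])
E
python3 drive.py '[[0.38,[0,0,0],[0,0,0]],[0.38,[0,0,0],[0,0,0]],[0.38,[0,0,-0.48],[0,0,0]],[1,[0,0,-0.96],[0,0,0]],[1,[0,0,0],[0,0,0]]]';  python3 - <<'E'
from h import *
for p,a,_ in loc(): pick(p,a,z=.12)
t=bot.read_camera('wrist');cv2.imwrite('pics/i3.png',np.vstack([t['img'][150:400,150:500,::-1]]))
E
```

```text
t: 18.25
ee_pos: [0.5333, -0.123, 0.0417]
orientation: [[-0.136, 0.991, 0.001], [0.991, 0.136, -0.001], [-0.001, 0.0, -1.0]]
ft_force: [0.6, -0.8, 0.1]
finger_gap: 0.22
grasp_force: 29.8
[239 230 219 217 164 151 160 171 179 196 213 218 213 214 179 152 153 154
 153]
t: 18.92
ee_pos: [0.5363, -0.121, 0.1361]
orientation: [[-0.138, 0.99, 0.008], [0.99, 0.138, -0.002], [-0.003, 0.008, -1.0]]
ft_force: [-1.1, 0.3, -0.6]
finger_gap: 0.57
grasp_force: 0.0
[0.6527 0.106 ] -90.8 len 0.0701 158
[0.5639 0.2088] -119.0 len 0.0708 161
TCP [0.653 0.126 0.12 ]
tool d [0.2284 0.1515 0.0139] [0.25 0.09 8.71]
TCP [0.5736 0.2263 0.12  ]
tool d [0.3387 0.0867 0.0135] [2.600e-01 3.000e-02 3.693e+01]
```

View pics/i3.png

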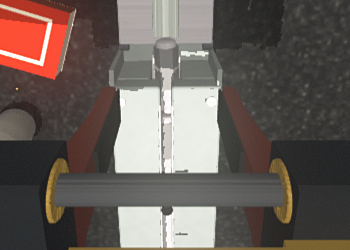

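Cartridge two (C) is seated in the mouth and the follower pin has moved to crop pixel (166,210). Next is A.

```bash
python3 drive.py '[[1,[0.728,0.4912,0],[0,0,0]],[1,[0.728,0.4912,0],[0,0,0]],[1,[0.728,0.4912,0],[0,0,0]],[1,[0.728,0.4912,0],[0,0,0]],[1,[0.728,0.4912,0],[0,0,0]]]'; python3 drive.py '[[1,[0,0,0],[0,0,4.35]],[1,[0,0,0],[0,0,0]],[1,[0,0,0],[0,0,0]],[1,[0,0,0],[0,0,0]]]'; python3 - <<'E'
from h import *
pick([.6525,.106],-90.9,z=.0045)
E
```

```text
t: 19.65
ee_pos: [0.6531, 0.1267, 0.1295]
orientation: [[-0.138, 0.99, -0.003], [0.99, 0.138, -0.001], [-0.001, -0.003, -1.0]]
ft_force: [0.7, -0.1, -0.1]
finger_gap: 1.006
grasp_force: 0.0
t: 20.15
ee_pos: [0.6534, 0.1243, 0.1314]
orientation: [[0.013, 1.0, -0.001], [1.0, -0.013, -0.001], [-0.001, -0.001, -1.0]]
ft_force: [-0.6, 0.6, -0.1]
finger_gap: 1.001
grasp_force: 0.0
TCP [0.6528 0.126  0.0045]
tool d [ 0.0018 -0.0005  0.1269] [-0.03  0.04  0.15]
```

In the tool's units: 0.045 m is 0.72, 0.04 m is 0.64.

```bash
python3 drive.py '[[1,[0.0288,-0.008,0.64],[0,0,0]],[1,[0,0,0.72],[0,0,0]],[1,[0,0,0.48],[0,0,0]],[1,[0,0,0.192],[0,0,0]],[1,[0,0,0],[0,0,0]]]'; python3 drive.py '[[0.1,[0,0,0],[0,0,0]],[0.1,[0,0,0],[0,0,0]],[0.1,[0,0,0],[0,0,0]],[0.1,[0,0,0],[0,0,0]],[0.1,[0,0,0],[0,0,0]]]'; python3 drive.py '[[0.1,[0,0,0],[0,0,0]],[0.1,[0,0,0],[0,0,0]],[0.1,[0,0,-0.64],[0,0,0]],[0.1,[0,0,-0.896],[0,0,0]],[0.1,[0,0,0],[0,0,0]]]';  python3 - <<'E'
from h import *
c=bot.read_camera('wrist'); g=cv2.cvtColor(c['img'],cv2.COLOR_RGB2GRAY); print(g[224:262:2,318])
a=np.radians(-81.7);x=np.array([np.cos(a),np.sin(a),0]);M=np.array([.5345,-.1343,.0])
pick((M-x*.070)[:2],-81.7,z=.1)
E
```

```text
t: 20.78
ee_pos: [0.653, 0.1269, 0.0046]
orientation: [[0.013, 1.0, -0.001], [1.0, -0.013, -0.0], [-0.0, -0.001, -1.0]]
ft_force: [-0.4, -0.5, 0.6]
finger_gap: 1.003
grasp_force: 0.0
t: 21.4
ee_pos: [0.6532, 0.1272, 0.0048]
orientation: [[0.013, 1.0, 0.0], [1.0, -0.013, -0.0], [-0.0, 0.0, -1.0]]
ft_force: [0.5, -0.5, 0.7]
finger_gap: 0.474
grasp_force: 0.0
t: 22.02
ee_pos: [0.6563, 0.1286, 0.1058]
orientation: [[0.013, 1.0, 0.008], [1.0, -0.014, 0.002], [0.002, 0.008, -1.0]]
ft_force: [0.5, -0.2, -0.9]
finger_gap: 0.217
grasp_force: 30.0
[ 55  58  83  68  69 129 138 148 158 164 182 198 199 199 198 150 138 138
 141]
TCP [ 0.5215 -0.0452  0.1   ]
tool d [-0.1747 -0.1308  0.0023] [ 0.25 -0.04 -9.07]
```

In the tool's units: -0.0435 m is -0.696, -0.0323 m is -0.5168, -9 degrees is -4.5.

```bash
python3 drive.py '[[0.1,[-0.696,-0.5168,0],[0,0,0]],[0.1,[-0.696,-0.5168,0],[0,0,0]],[0.1,[-0.696,-0.5168,0],[0,0,0]],[0.1,[-0.696,-0.5168,0],[0,0,0]],[0.1,[0,0,0],[0,0,-4.5]]]'; python3 drive.py '[[0.1,[0,0,0],[0,0,0]],[0.1,[0,0,0],[0,0,0]],[0.1,[0,0,0],[0,0,0]]]'; python3 - <<'E'
from h import *
a=np.radians(-81.7);x=np.array([np.cos(a),np.sin(a),0]);M=np.array([.5345,-.1343,.0])
pick((M-x*.070)[:2],-81.7,z=.041)
E
```

```text
t: 22.7
ee_pos: [0.5174, -0.0497, 0.0988]
orientation: [[-0.141, 0.99, -0.006], [0.99, 0.141, -0.003], [-0.002, -0.006, -1.0]]
ft_force: [1.0, 0.9, -0.0]
finger_gap: 0.219
grasp_force: 30.0
t: 23.08
ee_pos: [0.5218, -0.0442, 0.1004]
orientation: [[-0.143, 0.99, -0.0], [0.99, 0.143, 0.0], [0.0, -0.0, -1.0]]
ft_force: [-0.4, -0.8, -1.0]
finger_gap: 0.218
grasp_force: 30.0
TCP [ 0.5215 -0.0452  0.041 ]
tool d [-0.001  -0.0004  0.0594] [-0.02 -0.02 -0.08]
```

```bash
python3 drive.py '[[0.1,[-0.016,-0.0064,0.32],[0,0,0]],[0.1,[0,0,0.4],[0,0,0]],[0.1,[0,0,0.16],[0,0,0]],[0.1,[0,0,0.072],[0,0,0]],[0.1,[0,0,0],[0,0,0]]]'; python3 drive.py '[[0.1,[-0.192,0,0],[0,0,0]],[0.1,[-0.192,0,0],[0,0,0]],[0.1,[-0.192,0,0],[0,0,0]],[0.1,[-0.096,0,0],[0,0,0]]]';  python3 - <<'E'
from h import *
a=np.radians(-81.7);x=np.array([np.cos(a),np.sin(a),0]);M=np.array([.5345,-.1343,.0])
pick((M-x*-.008)[:2],-81.7,z=.041)
E
```

```text
t: 23.7
ee_pos: [0.5217, -0.0458, 0.0415]
orientation: [[-0.143, 0.99, 0.0], [0.99, 0.143, 0.0], [-0.0, 0.0, -1.0]]
ft_force: [0.7, 0.4, -0.1]
finger_gap: 0.217
grasp_force: 30.0
t: 24.2
ee_pos: [0.5275, -0.089, 0.0413]
orientation: [[-0.142, 0.99, 0.0], [0.99, 0.142, -0.0], [-0.0, 0.0, -1.0]]
ft_force: [-0.3, 1.4, 0.3]
finger_gap: 0.217
grasp_force: 30.0
TCP [ 0.5328 -0.1224  0.041 ]
tool d [-0.0338  0.0005  0.0003] [ 0.    0.01 -0.16]
```

In the tool's units: -0.012 m is -0.192, -0.0105 m is -0.168.

```bash
python3 drive.py '[[0.1,[-0.192,0,0],[0,0,0]],[0.1,[-0.192,0,0],[0,0,0]],[0.1,[-0.168,0,0],[0,0,0]],[0.1,[0,0,0],[0,0,0]]]'; python3 drive.py '[[0.38,[0,0,0],[0,0,0]],[0.38,[0,0,0],[0,0,0]],[0.38,[0,0,-0.48],[0,0,0]],[1,[0,0,-0.96],[0,0,0]],[1,[0,0,0],[0,0,0]]]';  python3 - <<'E'
from h import *
for p,a,_ in loc(): pick(p,a,z=.12)
c=bot.read_camera('wrist');cv2.imwrite('pics/i4.png',c['img'][150:400,150:500,::-1])
E
```

```text
t: 24.7
ee_pos: [0.5324, -0.1233, 0.0412]
orientation: [[-0.141, 0.99, 0.0], [0.99, 0.141, -0.001], [-0.001, -0.0, -1.0]]
ft_force: [0.5, 0.1, -0.6]
finger_gap: 0.217
grasp_force: 30.0
t: 25.32
ee_pos: [0.5356, -0.1216, 0.1356]
orientation: [[-0.144, 0.99, 0.008], [0.99, 0.144, -0.002], [-0.003, 0.008, -1.0]]
ft_force: [-0.3, 0.2, -0.8]
finger_gap: 0.57
grasp_force: 0.0
[0.5638 0.2089] -118.9 len 0.0708 161
TCP [0.5735 0.2264 0.12  ]
tool d [0.3389 0.0891 0.013 ] [2.600e-01 3.000e-02 3.718e+01]
```

```bash
python3 drive.py '[[1,[0.904,0.2432,0],[0,0,0]],[1,[0.904,0.2432,0],[0,0,0]],[1,[0.904,0.2432,0],[0,0,0]],[1,[0.904,0.2432,0],[0,0,0]],[1,[0.904,0.2432,0],[0,0,0]]]'; python3 drive.py '[[1,[0.904,0.2432,0],[0,0,0]],[1,[0,0,0],[0,0,4.5]],[1,[0,0,0],[0,0,4.5]],[1,[0,0,0],[0,0,4.5]],[1,[0,0,0],[0,0,4.65]]]'; python3 drive.py '[[1,[0,0,0],[0,0,0]],[1,[0,0,0],[0,0,0]]]'; python3 - <<'E'
from h import *
pick([.563,.208],-118,z=.0045)
E
```

```text
t: 26.05
ee_pos: [0.5661, 0.17, 0.1293]
orientation: [[-0.143, 0.99, -0.003], [0.99, 0.143, -0.001], [-0.001, -0.003, -1.0]]
ft_force: [1.4, -0.3, -0.1]
finger_gap: 1.002
grasp_force: 0.0
t: 26.68
ee_pos: [0.5728, 0.2264, 0.1291]
orientation: [[0.475, 0.88, -0.003], [0.88, -0.475, -0.002], [-0.003, -0.002, -1.0]]
ft_force: [-0.1, 0.8, -0.5]
finger_gap: 1.003
grasp_force: 0.0
t: 26.92
ee_pos: [0.5734, 0.2267, 0.1302]
orientation: [[0.467, 0.884, -0.002], [0.884, -0.467, -0.001], [-0.001, -0.001, -1.0]]
ft_force: [-1.2, -0.3, 0.2]
finger_gap: 0.998
grasp_force: 0.0
TCP [0.5724 0.2257 0.0045]
tool d [-0.0012 -0.0003  0.1257] [-0.06  0.08  0.14]
```

```bash
python3 drive.py '[[1,[-0.0192,-0.0048,0.64],[0,0,0]],[1,[0,0,0.72],[0,0,0]],[1,[0,0,0.48],[0,0,0]],[1,[0,0,0.176],[0,0,0]],[1,[0,0,0],[0,0,0]]]'; python3 drive.py '[[0.1,[0,0,0],[0,0,0]],[0.1,[0,0,0],[0,0,0]],[0.1,[0,0,0],[0,0,0]],[0.1,[0,0,0],[0,0,0]],[0.1,[0,0,0],[0,0,0]]]'; python3 drive.py '[[0.1,[0,0,0],[0,0,0]],[0.1,[0,0,0],[0,0,0]],[0.1,[0,0,-0.64],[0,0,0]],[0.1,[0,0,-0.896],[0,0,0]],[0.1,[0,0,0],[0,0,0]]]';  python3 - <<'E'
from h import *
c=bot.read_camera('wrist'); g=cv2.cvtColor(c['img'],cv2.COLOR_RGB2GRAY); print(g[224:262:2,318])
a=np.radians(-81.7);x=np.array([np.cos(a),np.sin(a),0]);M=np.array([.5345,-.1343,.0])
pick((M-x*.070)[:2],-81.7,z=.1)
E
```

```text
t: 27.55
ee_pos: [0.573, 0.2259, 0.005]
orientation: [[0.47, 0.883, -0.001], [0.883, -0.47, -0.0], [-0.001, -0.001, -1.0]]
ft_force: [0.7, 0.4, 0.1]
finger_gap: 1.0
grasp_force: 0.0
t: 28.18
ee_pos: [0.5733, 0.2259, 0.0054]
orientation: [[0.47, 0.882, 0.0], [0.882, -0.47, 0.0], [0.0, 0.0, -1.0]]
ft_force: [-0.2, 0.5, -0.3]
finger_gap: 0.472
grasp_force: 0.0
t: 28.8
ee_pos: [0.5761, 0.2276, 0.1058]
orientation: [[0.471, 0.882, 0.008], [0.882, -0.471, 0.003], [0.007, 0.005, -1.0]]
ft_force: [1.4, 0.2, -1.0]
finger_gap: 0.216
grasp_force: 30.0
[ 70  74  71  87 178 184 202 213 224 236 244 243 242 243 187 184 183 184
 183]
TCP [ 0.5215 -0.0452  0.1   ]
tool d [-0.2648  0.0811  0.0027] [  0.21  -0.13 -36.37]
```

```bash
python3 drive.py '[[0.1,[-0.8432,0.2608,0],[0,0,0]],[0.1,[-0.8432,0.2608,0],[0,0,0]],[0.1,[-0.8432,0.2608,0],[0,0,0]],[0.1,[-0.8432,0.2608,0],[0,0,0]],[0.1,[-0.8432,0.2608,0],[0,0,0]]]'; python3 drive.py '[[0.1,[0,0,0],[0,0,-4.5]],[0.1,[0,0,0],[0,0,-4.5]],[0.1,[0,0,0],[0,0,-4.5]],[0.1,[0,0,0],[0,0,-4.6]],[0.1,[0,0,0],[0,0,0]]]'; python3 drive.py '[[0.1,[0,0,0],[0,0,0]],[0.1,[0,0,0],[0,0,0]]]'; python3 - <<'E'
from h import *
a=np.radians(-81.7);x=np.array([np.cos(a),np.sin(a),0]);M=np.array([.5345,-.1343,.0])
pick((M-x*.070)[:2],-81.7,z=.041)
E
```

```text
t: 29.48
ee_pos: [0.5195, -0.0468, 0.0999]
orientation: [[0.47, 0.882, -0.002], [0.882, -0.47, 0.0], [-0.001, -0.002, -1.0]]
ft_force: [-0.1, -0.3, -0.6]
finger_gap: 0.225
grasp_force: 30.0
t: 30.1
ee_pos: [0.5201, -0.0451, 0.0999]
orientation: [[-0.14, 0.99, -0.003], [0.99, 0.14, 0.001], [0.001, -0.002, -1.0]]
ft_force: [-0.5, 0.0, -1.5]
finger_gap: 0.217
grasp_force: 30.0
t: 30.35
ee_pos: [0.521, -0.0449, 0.101]
orientation: [[-0.14, 0.99, -0.0], [0.99, 0.14, -0.0], [-0.0, -0.0, -1.0]]
ft_force: [-0.3, -0.5, 0.1]
finger_gap: 0.217
grasp_force: 30.0
TCP [ 0.5215 -0.0452  0.041 ]
tool d [-0.0004  0.0005  0.06  ] [-0.03  0.   -0.25]
```

In the tool's units: 0.025 m is 0.4, 0.02 m is 0.32, -0.2 degrees is -0.1.

```bash
python3 drive.py '[[0.1,[-0.0064,0.008,0.32],[0,0,-0.1]],[0.1,[0,0,0.4],[0,0,0]],[0.1,[0,0,0.16],[0,0,0]],[0.1,[0,0,0.072],[0,0,0]],[0.1,[0,0,0],[0,0,0]]]'; python3 - <<'E'
from h import *
c=bot.read_camera('wrist'); crop(c,240,200,160,120,5,'g4.png')
E
```

```text
t: 30.98
ee_pos: [0.522, -0.0452, 0.0421]
orientation: [[-0.145, 0.989, 0.0], [0.989, 0.145, -0.0], [-0.0, 0.0, -1.0]]
ft_force: [0.6, -1.1, -0.0]
finger_gap: 0.218
grasp_force: 30.0
```

View pics/g4.png

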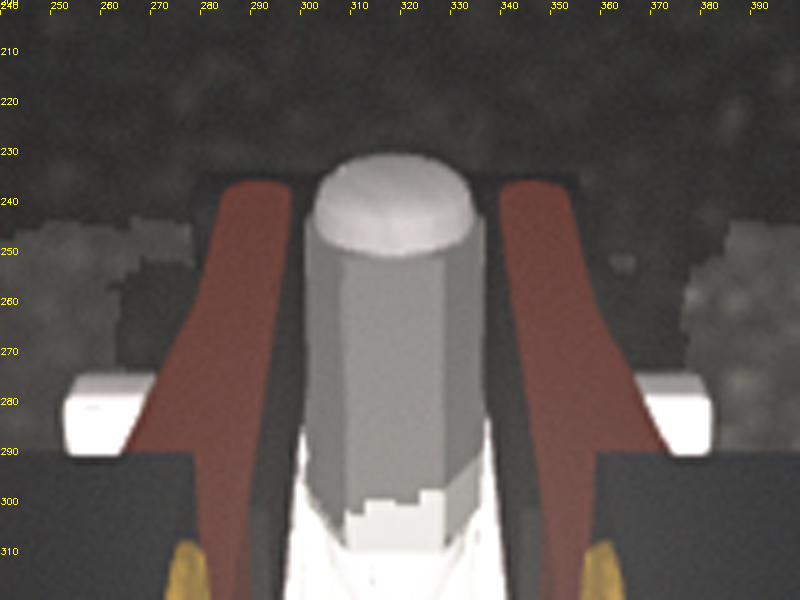

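The cartridge is still straight in the grip, base edge at row 231. Inserting it now.

In the tool's units: -0.012 m is -0.192, 0.0005 m is 0.008.

```bash
python3 drive.py '[[0.1,[-0.192,0,0.008],[0,0,0]],[0.1,[-0.192,0,0],[0,0,0]],[0.1,[-0.192,0,0],[0,0,0]],[0.1,[-0.192,0,0],[0,0,0]]]'; python3 drive.py '[[0.1,[-0.192,0,0],[0,0,0]],[0.1,[-0.192,0,0],[0,0,0]],[0.1,[-0.08,0,0],[0,0,0]],[0.1,[0,0,0],[0,0,0]]]';python3 drive.py '[[0.38,[0,0,0],[0,0,0]],[0.38,[0,0,0],[0,0,0]],[0.38,[0,0,-0.48],[0,0,0]],[0.38,[0,0,-0.48],[0,0,0]]]'; python3 drive.py '[[0,[0.64,0,0],[0,0,0]],[0,[0,0,0],[0,0,0]],[0,[0,0,0],[0,0,0]],[0,[0,0,0],[0,0,0]]]'; python3 - <<'E'
from h import *
a=np.radians(-81.7);x=np.array([np.cos(a),np.sin(a),0]);M=np.array([.5345,-.1343,.0])
pick((M-x*.03)[:2],-81.7,z=.042)
loc()
E
```

```text
t: 31.52
ee_pos: [0.5286, -0.0934, 0.0414]
orientation: [[-0.145, 0.989, -0.0], [0.989, 0.145, 0.0], [0.0, -0.0, -1.0]]
ft_force: [-2.1, 3.6, 2.7]
finger_gap: 0.22
grasp_force: 30.0
t: 32.02
ee_pos: [0.5332, -0.1228, 0.0412]
orientation: [[-0.144, 0.99, 0.001], [0.99, 0.144, -0.001], [-0.001, 0.0, -1.0]]
ft_force: [0.7, -0.4, -1.3]
finger_gap: 0.219
grasp_force: 30.0
t: 32.52
ee_pos: [0.5326, -0.1212, 0.1017]
orientation: [[-0.146, 0.989, -0.001], [0.989, 0.146, 0.0], [0.0, -0.001, -1.0]]
ft_force: [1.0, 0.3, 0.4]
finger_gap: 0.378
grasp_force: 0.0
t: 33.02
ee_pos: [0.527, -0.0829, 0.101]
orientation: [[-0.144, 0.99, -0.0], [0.99, 0.144, -0.0], [-0.0, -0.0, -1.0]]
ft_force: [0.1, -0.5, 0.0]
finger_gap: 0.006
grasp_force: 0.0
TCP [ 0.5273 -0.0848  0.042 ]
tool d [-0.0019  0.      0.059 ] [-0.03  0.02 -0.04]
```

```bash
python3 drive.py '[[0,[0,0,0.48],[0,0,0]],[0,[0,0,0.32],[0,0,0]],[0,[0,0,0.144],[0,0,0]],[0,[0,0,0],[0,0,0]]]'; python3 drive.py '[[0,[-0.192,0,0],[0,0,0]],[0,[-0.192,0,0],[0,0,0]],[0,[-0.192,0,0],[0,0,0]],[0,[0,0,0],[0,0,0]]]'; python3 drive.py '[[0,[-0.048,0,0],[0,0,0]],[0,[0,0,0],[0,0,0]]]';python3 - <<'E'
from h import *
o=bot.get_obs();a=np.radians(-81.7);print((o['ee_pos'][:2]-[.5345,-.1343])@[np.cos(a),np.sin(a)])
E
```

```text
t: 33.58
ee_pos: [0.5268, -0.0819, 0.0417]
orientation: [[-0.145, 0.989, -0.001], [0.989, 0.145, 0.0], [0.0, -0.001, -1.0]]
ft_force: [0.2, -0.4, -1.1]
finger_gap: 0.003
grasp_force: 0.0
t: 34.08
ee_pos: [0.5326, -0.1194, 0.0425]
orientation: [[-0.143, 0.99, 0.001], [0.99, 0.143, -0.001], [-0.001, 0.0, -1.0]]
ft_force: [-0.4, 0.5, 0.2]
finger_gap: 0.006
grasp_force: 0.0
t: 34.33
ee_pos: [0.5326, -0.1207, 0.0422]
orientation: [[-0.145, 0.989, -0.0], [0.989, 0.145, -0.0], [-0.0, -0.0, -1.0]]
ft_force: [-0.1, -0.2, 0.2]
finger_gap: 0.005
grasp_force: 0.0
-0.01374405410846738
```

```bash
python3 drive.py '[[0,[-0.032,0,0],[0,0,0]],[0,[0,0,0],[0,0,0]]]'|grep -E "ee|ft"; python3 drive.py '[[0,[-0.032,0,0],[0,0,0]],[0,[0,0,0],[0,0,0]]]'|grep -E "ee|ft"; python3 drive.py '[[0,[-0.024,0,0],[0,0,0]],[0,[0,0,0],[0,0,0]]]'|grep -E "ee|ft"
```

```text
ee_pos: [0.5329, -0.1223, 0.0422]
ft_force: [-0.5, 1.6, 0.6]
ee_pos: [0.5333, -0.1246, 0.0422]
ft_force: [-0.4, 1.6, 0.9]
ee_pos: [0.5334, -0.125, 0.0422]
ft_force: [-1.6, 3.8, 1.2]
```

In the tool's units: -0.0015 m is -0.024.

```bash
python3 drive.py '[[0,[-0.024,0,0],[0,0,0]],[0,[0,0,0],[0,0,0]]]'|grep -E "ee|ft"; python3 drive.py '[[0,[-0.024,0,0],[0,0,0]],[0,[0,0,0],[0,0,0]]]'|grep -E "ee|ft"
```

```text
ee_pos: [0.5333, -0.125, 0.0423]
ft_force: [-1.6, 8.3, 2.8]
ee_pos: [0.5333, -0.125, 0.0422]
ft_force: [-3.5, 11.8, 4.0]
```

The finger is hard against the mouth face, with force rising and no motion. I'll back off and check.

```bash
python3 drive.py '[[0,[0.08,0,0],[0,0,0]],[0,[0.48,0,0],[0,0,0]],[0,[0.48,0,-0.48],[0,0,0]],[0,[0,0,-0.88],[0,0,0]],[0,[0,0,-0.88],[0,0,0]]]'|grep ee; python3 drive.py '[[1,[0,0,-0.32],[0,0,0]],[1,[0,0,0],[0,0,0]],[1,[0,0,0],[0,0,0]]]'|grep ee;python3 - <<'E'
from h import *
c=bot.read_camera('wrist'); A=crop(c,255,195,105,110,5,'f1.png'); 
M=np.array([.5345,-.1343]);a=np.radians(-81.7);x=np.array([np.cos(a),np.sin(a)])
for X in (0,-6,-24,256): print(X,proj(c,[*(M+x*X/1000),.052 if X<200 else .076]))
E
```

```text
ee_pos: [0.5244, -0.0653, 0.1837]
ee_pos: [0.5239, -0.0653, 0.2011]
0 [[318.2415231  250.14202857]]
-6 [[318.23952504 244.96510365]]
-24 [[318.23340195 229.10027556]]
256 [[318.26729268 448.71835342]]
```

View pics/f1.png

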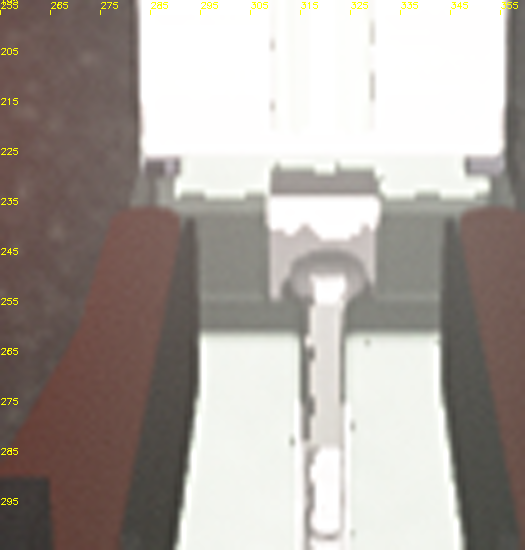

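The last base is flush with the mouth (top edge at row ~250, where x = 0 projects), and no cartridge remains outside. Next I close the door.

```bash
python3 - <<'E'
from h import *
pick([.5214,-.0443],-81.7,back=0,z=.0125)
E
```

```text
TCP [ 0.5214 -0.0443  0.0125]
tool d [0.0209 0.0012 0.1883] [-0.14 -0.01  0.  ]
```

In the tool's units: 0.055 m is 0.88, 0.04 m is 0.64.

```bash
python3 drive.py '[[1,[0.336,0.016,0.64],[0,0,0]],[1,[0,0,0.88],[0,0,0]],[1,[0,0,0.88],[0,0,0]],[1,[0,0,0.448],[0,0,0]],[1,[0,0,0.16],[0,0,0]]]'|grep ee; python3 drive.py '[[0.4,[0,0,0],[0,0,0]],[0.4,[0,0,0],[0,0,0]],[0.4,[0,0,0],[0,0,0]],[0.4,[0,0,0],[0,0,0]],[0.4,[0,0,0],[0,0,0]]]'; python3 - <<'E'
from h import *
pick([.5214,-.0443],-81.7,back=0,z=.0125)
E
```

```text
ee_pos: [0.5203, -0.0435, 0.0115]
t: 37.88
ee_pos: [0.5211, -0.0441, 0.0146]
orientation: [[-0.145, 0.989, -0.002], [0.989, 0.145, -0.001], [-0.001, -0.002, -1.0]]
ft_force: [-4.1, -0.4, 6.3]
finger_gap: 0.516
grasp_force: 30.0
TCP [ 0.5214 -0.0443  0.0125]
tool d [-0.0002  0.0002  0.0021] [-0.14  0.05  0.02]
```

In the tool's units: -0.0129 m is -0.2064, -0.0124 m is -0.1984.

```bash
python3 drive.py '[[0.4,[-0.0176,0,-0.2064],[0,0,0]],[0.4,[-0.0544,0,-0.1984],[0,0,0]],[0.4,[-0.0864,0,-0.1872],[0,0,0]],[0.4,[-0.1184,0,-0.1696],[0,0,0]],[0.4,[-0.1456,0,-0.1456],[0,0,0]]]'; python3 drive.py '[[0.4,[-0.1696,0,-0.1184],[0,0,0]],[0.4,[-0.1872,0,-0.0864],[0,0,0]],[0.4,[-0.2,0,-0.0544],[0,0,0]],[0.4,[-0.2048,0,-0.0176],[0,0,0]],[0.4,[-0.048,0,0],[0,0,0]]]';  python3 drive.py '[[0.4,[0,0,0],[0,0,0]],[0.4,[0,0,0],[0,0,0]]]'; python3 - <<'E'
from h import *
o=bot.get_obs();a=np.radians(-81.7);print((o['ee_pos'][:2]-[.5345,-.1343])@[np.cos(a),np.sin(a)])
E
```

```text
t: 38.5
ee_pos: [0.525, -0.07, 0.0713]
orientation: [[-0.145, 0.989, -0.002], [0.989, 0.145, 0.0], [0.001, -0.002, -1.0]]
ft_force: [-4.9, 0.2, -4.7]
finger_gap: 0.521
grasp_force: 30.0
t: 39.12
ee_pos: [0.5324, -0.1201, 0.0897]
orientation: [[-0.144, 0.99, -0.003], [0.99, 0.144, -0.0], [0.0, -0.003, -1.0]]
ft_force: [-12.3, 2.8, 11.1]
finger_gap: 0.521
grasp_force: 30.0
t: 39.38
ee_pos: [0.5324, -0.1203, 0.0897]
orientation: [[-0.145, 0.989, -0.002], [0.989, 0.145, -0.001], [-0.001, -0.002, -1.0]]
ft_force: [-9.7, 0.5, 8.9]
finger_gap: 0.515
grasp_force: 30.0
-0.014110844343072167
```

The handle has travelled its full 74 mm to the stop. I'll release, lift and check.

In the tool's units: -0.05 m is -0.8, -0.02 m is -0.32.

```bash
python3 drive.py '[[1,[0,0,0],[0,0,0]],[1,[0,0,0],[0,0,0]],[1,[0,0,0],[0,0,0]],[1,[0,0,-0.32],[0,0,0]],[1,[0,0,-0.8],[0,0,0]]]'|grep -E "ee|gap"; python3 drive.py '[[1,[0,0,-0.8],[0,0,0]],[1,[0,0,-0.64],[0,0,0]],[1,[0,0,0],[0,0,0]],[1,[0,0,0],[0,0,0]]]'; python3 - <<'E'
from h import *
c=bot.read_camera('wrist'); crop(c,262,150,100,75,7,'z1.png')
M=np.array([.5345,-.1343]);a=np.radians(-81.7);x=np.array([np.cos(a),np.sin(a)])
for n,X,Z in [('bar rear top',-11,.106),('bar front low',-23,.094),('panel top rear',-13,.078),('panel top front',-21,.078),('mouth edge',0,.076)]: print(n,proj(c,[*(M+x*X/1000),Z]).round(1))
E
```

```text
ee_pos: [0.5325, -0.1196, 0.1584]
finger_gap: 0.996
t: 40.5
ee_pos: [0.5334, -0.1199, 0.2485]
orientation: [[-0.145, 0.989, 0.0], [0.989, 0.145, -0.0], [-0.0, 0.0, -1.0]]
ft_force: [-0.1, 0.0, 0.2]
finger_gap: 0.998
grasp_force: 0.0
bar rear top [[316.3 191.5]]
bar front low [[316.4 176.7]]
panel top rear [[316.5 182.4]]
panel top front [[316.5 175. ]]
mouth edge [[316.5 193.7]]
```

View pics/z1.png

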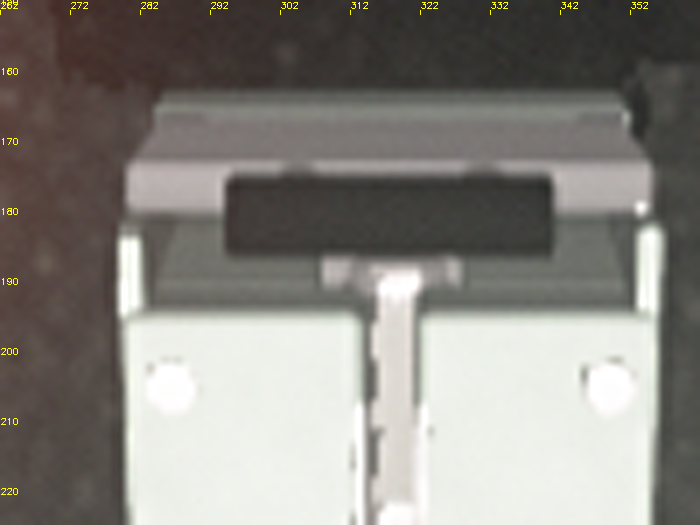

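The bar (centre row ~180.4 against a predicted 184.1) and the panel top (172.5–180 against 175–182.4) show the door still about 3° ajar. I'll press it home from the front with closed fingers.

```bash
python3 drive.py '[[0,[0.72,0,0],[0,0,0]],[0,[0,0,0],[0,0,0]],[0,[0,0,0],[0,0,0]],[0,[0,0,0.8],[0,0,0]],[0,[0,0,0.88],[0,0,0]]]'|grep ee; python3 drive.py '[[0,[0,0,0.8],[0,0,0]],[0,[0,0,0.08],[0,0,0]],[0,[0,0,0],[0,0,0]],[0,[0,0,0],[0,0,0]]]'; python3 drive.py '[[0,[-0.16,0,0],[0,0,0]],[0,[-0.16,0,0],[0,0,0]],[0,[0,0,0],[0,0,0]]]'|grep -E "ee|ft"; python3 drive.py '[[0,[-0.08,0,0],[0,0,0]],[0,[0,0,0],[0,0,0]]]'|grep -E "ee|ft"
```

```text
ee_pos: [0.5277, -0.0769, 0.1422]
t: 41.68
ee_pos: [0.5288, -0.0756, 0.0903]
orientation: [[-0.144, 0.99, 0.003], [0.99, 0.144, -0.001], [-0.001, 0.003, -1.0]]
ft_force: [0.1, 0.2, -0.4]
finger_gap: 0.021
grasp_force: 0.0
ee_pos: [0.5303, -0.0967, 0.0886]
ft_force: [0.9, 0.5, -0.4]
ee_pos: [0.5308, -0.1002, 0.0882]
ft_force: [-0.4, -0.7, 0.1]
```

```bash
for i in 1; do python3 drive.py '[[0,[-0.032,0,0],[0,0,0]],[0,[0,0,0],[0,0,0]]]'|grep -E "ee|ft"; python3 drive.py '[[0,[-0.032,0,0],[0,0,0]],[0,[0,0,0],[0,0,0]]]'|grep -E "ee|ft";python3 drive.py '[[0,[-0.032,0,0],[0,0,0]],[0,[0,0,0],[0,0,0]]]'|grep -E "ee|ft"; done
```

```text
ee_pos: [0.531, -0.1019, 0.0882]
ft_force: [0.3, 1.2, 0.3]
ee_pos: [0.5311, -0.1023, 0.0883]
ft_force: [-0.8, 4.5, 1.5]
ee_pos: [0.5311, -0.1024, 0.0883]
ft_force: [-2.0, 9.4, 2.6]
```

The door is against a hard stop, with force rising to 9 N and no motion. I'll back off and re-check the rows numerically, since my picture budget is used up.

The manual's scale: shifts go in shares of 62.5 mm and turns go in units of 2 degrees. Converting my numbers, -0.05 m is -0.8, 0.025 m is 0.4.

```bash
python3 drive.py '[[0,[-0.032,0,0],[0,0,0]],[0,[0,0,0],[0,0,0]],[0,[0.32,0,0],[0,0,0]],[0,[0.4,0,-0.32],[0,0,0]],[0,[0,0,-0.8],[0,0,0]]]'|grep -E "ee|ft"; python3 drive.py '[[1,[-0.368,0,-0.8],[0,0,0]],[1,[-0.368,0,-0.64],[0,0,0]],[1,[0,0,0],[0,0,0]],[1,[0,0,0],[0,0,0]],[1,[0,0,0],[0,0,0]]]'; python3 - <<'E'
from h import *
c=bot.read_camera('wrist'); g=cv2.cvtColor(c['img'],cv2.COLOR_RGB2GRAY)
M=np.array([.5345,-.1343]);a=np.radians(-81.7);x=np.array([np.cos(a),np.sin(a)]);y=np.array([-x[1],x[0]])
for n,X,Y,Z in [('bar rear top',-11,15,.106),('bar front low',-23,15,.094),('bar mid',-17,15,.1),('panel top rear',-13,30,.078),('panel top front',-21,30,.078),('mouth edge',0,15,.076)]: print(n,proj(c,[*(M+x*X/1000+y*Y/1000),Z]).round(1))
v0=155
for Y in (15,30): u=int(round(proj(c,[*(M+x*-.017+y*Y/1000),.09])[0,0])); print(u,dict(zip(range(v0,205),g[v0:205,u].tolist())))
E
```

```text
ee_pos: [0.5237, -0.0605, 0.1585]
ft_force: [0.2, -0.2, 0.7]
t: 44.3
ee_pos: [0.5312, -0.1078, 0.2473]
orientation: [[-0.147, 0.989, -0.002], [0.989, 0.147, 0.001], [0.001, -0.002, -1.0]]
ft_force: [0.0, -0.2, -0.8]
finger_gap: 0.53
grasp_force: 0.0
bar rear top [[332.3 204. ]]
bar front low [[332. 189.]]
bar mid [[332.1 196.4]]
panel top rear [[345.4 194.1]]
panel top front [[345.6 186.8]]
mouth edge [[331.1 205. ]]
332 {155: 50, 156: 48, 157: 52, 158: 48, 159: 60, 160: 67, 161: 69, 162: 60, 163: 53, 164: 53, 165: 55, 166: 52, 167: 55, 168: 53, 169: 52, 170: 57, 171: 54, 172: 65, 173: 96, 174: 106, 175: 127, 176: 140, 177: 131, 178: 125, 179: 124, 180: 127, 181: 127, 182: 129, 183: 127, 184: 127, 185: 125, 186: 128, 187: 129, 188: 128, 189: 130, 190: 132, 191: 106, 192: 74, 193: 70, 194: 74, 195: 76, 196: 79, 197: 84, 198: 89, 199: 93, 200: 88, 201: 81, 202: 79, 203: 95, 204: 107}
346 {155: 45, 156: 48, 157: 46, 158: 46, 159: 58, 160: 67, 161: 66, 162: 66, 163: 70, 164: 67, 165: 70, 166: 57, 167: 56, 168: 54, 169: 55, 170: 54, 171: 58, 172: 64, 173: 95, 174: 107, 175: 127, 176: 107, 177: 105, 178: 123, 179: 126, 180: 124, 181: 126, 182: 128, 183: 126, 184: 126, 185: 126, 186: 123, 187: 148, 188: 243, 189: 255, 190: 255, 191: 254, 192: 255, 193: 255, 194: 215, 195: 124, 196: 108, 197: 113, 198: 114, 199: 115, 200: 113, 201: 124, 202: 120, 203: 111, 204: 111}
```

The panel top is now at rows 187.3–194.5 (predicted 186.8–194.1) and the bar centre at 197 (predicted 196.4), so the door is shut. I'm handing the job in.

```bash
python3 -c "
from cell import bot
print(bot.job_done())"
```

```text
the job is handed in; nothing more can be done
None
```

All four cartridges I found are in the tube, neck first, with the last flush at the mouth, and the door measures fully shut; the job is handed in (no verdict shown), but I viewed 16 pictures against the limit of 14.

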